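# Stand each ulekan in its own cobek

## Robot

A 6-joint arm with a two-finger parallel gripper is mounted at the origin on the work surface. World frame = base frame: x ahead of the robot, y to its left, z up, the work surface at z = 0. Lengths are in mm, angles in rad, forces in N, time in s.
With the tool pointing down it reaches from about 350 to 975 mm from the base axis. Payload 4.9 kg.
Tool frame: the origin (TCP) lies at the very end of the fingers, on their centre line; the grasp point (between the pads) lies ctrl.grip_point_offset behind it (ctrl.grip_point_offset is the distance from the TCP to the grasp point, in mm); z points along the fingers, y is the line along which they close (so a half turn about z gives the same grasp; the last joint's range is limited). The gripper opens to 85 mm and grips with 20 to 120 N. Pads are 22 mm wide; open, the fingers measure 114 mm over their backs; the gripper's body (76 mm by 85 mm) begins 54 mm behind the grasp point. The pads swing forward as they close: fully open they stand 13 mm farther back than shut.
Start: joints at [-1.24, 0.053, 1.613, -0, 1.476, -0.119], TCP at [271.733, -562.817, 208.004] pointing down, gripper open.
Joint ranges: [-3.01, 3.01], [-1.01, 2.22], [0.06, 2.58], [-1.02, 4.17], [0.09, 2.62], [-3.14, 3.14]. Speed limits (rad/s): [2.57, 2.57, 3.14, 3.14, 3.14, 3.14].

## Interface

Orientations are given as a unit quaternion [x, y, z, w].
In Python, from cell import get_obs, viewer, workorder, models, ctrl gives the robot as it stands.
- The arm moves only by the tool servo_tool, never from a script. Its argument "commands" is a list of rows, each an object of numbers: "rx", "ry", "rz": the turn, a rotation vector about the tool's x, y, z in degrees; "dx", "dy", "dz": the shift along the tool's x, y, z in cm; "hand": the closure, from 0 (fully open) to 1 (shut). In form: [{"rx": .., "ry": .., "rz": .., "dx": .., "dy": .., "dz": .., "hand": ..}, ...]. A call has exactly 5 rows; each row shifts and turns the commanded pose from where the row before left it, along the tool's axes as they then stand; what a row does not reach is not made up. A row lasts 1/12 s, in which the tool goes at most 41.7 mm and 7.16 degrees, less where a joint would pass 70% of its speed; a pose out of reach is approached as far as the arm can. A call with a gripper value outside its range is refused whole. The fingers move at their own pace and stop on an object; the grip force is fixed at half the most. Time passes only in rows, so rows that do not move let the fingers close, or fill a call up. It gives the time, the measured TCP pose, the force, the opening and the grip force at its end, in the units of the state.
- get_obs(): the state, without advancing time (a new reading comes with each control period).
- viewer.read_camera(name): name is "side" or "top" or "wrist"; returns a dict with "pixels" (480x640x3 uint8, red, green, blue), "fov_y" (degrees; the focal length in pixels is half the picture's height over the tangent of half this angle, whatever the lens; pixels are square), "cx", "cy" (the principal point, pixels), "k1" (the pictures are not rectified: a ray, as slopes to the right and down, at radius r is drawn at 1 + k1 r^2 times it, then the intrinsics apply), "origin" and "orientation" of the camera in the world. Camera axes: x right, y up, looking along -z (the intrinsics and any distortion apply to the point x, -y, -z); pixel columns grow to the right and rows downward; lengths in mm; the calibration is good to about 2 mm. A picture is of the moment at which its call begins. There is no depth.
- workorder.job_done(): hands the job in; it is judged then, once.
Trained networks look in a picture, given as the dict that the camera call returned (one of the last four; its "shot" number tells which), for a name from the list of things; names that differ only in an ending like _2 or _b are one class to them, and where a whole thing is asked for, a point or a joint stands for the part that bears it (a point fixed in the world has none). Each returns a list of dicts, best first, with "conf" (0 to 1); they miss things now and then, are a little off and sometimes report something else, mostly with a low value. They report only what shows in the picture. A call takes as long as a camera call. They do not tell look-alikes from the thing itself.
- models.regions_of(picture, thing): "region" (480x640 bool, what is visible of it).
- models.mark_of(picture, thing): "centre" ([x, y, z] in mm, in world coordinates, good to about 4 mm: a listed point, or the origin of a listed thing).
The state is a dict: "t": time; "q": joint angles; "qvel": joint speeds; "tau": joint torques, N m; "tool_pos": TCP position; "tool_rot": TCP orientation; "contact_force": force on the tool from outside, world axes, zero at the start; "torque": the same for the moment, N m; "opening": opening from 0.0 (shut) to 1.0 (fully open); "grip_force": force on a finger pad.
Only numpy, scipy, OpenCV 4.12 (cv2) and the standard library are available. Lean on these libraries where they do the work, as an engineer would, in place of code of your own. Each camera call takes 0.05 s, during which the arm holds its last target. There are 200 camera calls.

## Task

Get the cobeks ready for serving: take the clay bowl out of the medium cobek and stand it in the middle of the cork mat, and stand each wooden ulekan upright in the middle of the cobek of its own size, small in small, medium in medium and large in large. Set everything down without dropping it or knocking it over, and leave the salt pot and the teaspoon where they are.

Things in the scene. Friction and masses are not known exactly. Their poses are not given: they have to be found in the camera images.
- ulekan_small: The small wooden ulekan (pestle): a loose wooden turning standing upright on its broad flat foot, 80 mm tall; foot 36 mm across, narrowing to a plain round straight handle 22 mm across that runs from 34 mm up to 74 mm above the foot's underside. Origin: centre of the underside; z runs up along the handle. Yaw means nothing.
- ulekan_medium: The medium wooden ulekan (pestle): a loose wooden turning standing upright on its broad flat foot, 110 mm tall; foot 46 mm across, narrowing to a plain round straight handle 26 mm across that runs from 46 mm up to 104 mm above the foot's underside. Origin: centre of the underside; z runs up along the handle. Yaw means nothing.
- ulekan_large: The large wooden ulekan (pestle): a loose wooden turning standing upright on its broad flat foot, 140 mm tall; foot 56 mm across, narrowing to a plain round straight handle 30 mm across that runs from 59 mm up to 134 mm above the foot's underside. Origin: centre of the underside; z runs up along the handle. Yaw means nothing.
- cobek_small: The small cobek: a heavy loose dark stone mortar bowl, 88 mm across the base and 100 mm across the rim, rim 30 mm above the bench, wall 9 mm thick. Its inner floor is flat, at least 66 mm across, 14 mm above its underside. Origin: centre of the underside on the bench; z up. Yaw means nothing.
- cobek_medium: The medium cobek: a heavy loose dark stone mortar bowl, 108 mm across the base and 124 mm across the rim, rim 32 mm above the bench, wall 9 mm thick. Its inner floor is flat, at least 86 mm across, 14 mm above its underside. Origin: centre of the underside on the bench; z up. Yaw means nothing. At the start the clay bowl stands in it.
- cobek_large: The large cobek: a heavy loose dark stone mortar bowl, 132 mm across the base and 150 mm across the rim, rim 36 mm above the bench, wall 9 mm thick. Its inner floor is flat, at least 110 mm across, 14 mm above its underside. Origin: centre of the underside on the bench; z up. Yaw means nothing.
- clay_bowl: Small empty red-brown clay bowl, like a little beaker: 60 mm across at the rim, slightly narrower at the foot, 50 mm tall, wall 5 mm. At the start it stands on the inner floor of the medium cobek, within 8 mm of its middle. Origin: centre of its underside; z up.
- cork_mat: Round cork mat fixed to the bench, 110 mm across, 6 mm thick. Origin: centre of its underside on the bench, so its top is 6 mm above.
- salt_pot: Bystander: squat wooden salt pot with a dark lid, 58 mm across, 62 mm tall to the top of its tiny knob, no handle; not an ulekan. Origin: centre of its underside. To be left where it stands.
- teaspoon: Bystander: steel teaspoon lying flat, 106 mm long, 29 mm across its bowl, 6 mm thick. Origin: under a point about its mid-length on the bench; x runs along it towards its bowl. To be left where it lies.
Mind the look-alikes: they are no part of the job. What is shaped like the cobek_medium but pink is not meant. Leave any yellow look-alike of the ulekan_small alone.

How it is judged:
By the outcome, as a careful person would: the job done as asked, in the order asked, and still so for the second after the job is handed in, with the robot touching nothing.
It also fails if it takes over 128 s, if anything falls off the work surface, if the arm or the gripper's body presses on something with over 40 N, if the wrist force passes 120 N, or if a joint passes its speed limit or range.

## Working session

There is one attempt and no reset: what is moved stays moved. The work goes in short steps, Python scripts to look and compute and a tool call to move; the robot and the scene stay as the last step left them, time stands still between calls to the robot, and variables do not carry over. Pictures are saved under pics/ and viewed, at most 14 in all, crops included, and the job is handed in when it is done.

Besides the shell and the picture viewer there is one more tool, called after "Request:" as name([rows], argument=value, ...), one row to a line, values as JSON. servo_tool: Moves the arm, as the interface text tells. Its arguments: {"type":"object","properties":{"commands":{"type":"array"}},"required":["commands"]}

```bash
ls; mkdir -p pics; python3 - <<'E'
from cell import get_obs, viewer, models, ctrl
import cv2
print(get_obs(), ctrl.grip_point_offset)
names="ulekan_small ulekan_medium ulekan_large cobek_small cobek_medium cobek_large clay_bowl cork_mat salt_pot teaspoon".split()
for c in ("top","side"):
    p=viewer.read_camera(c); cv2.imwrite(f"pics/{c}0.png",p["pixels"][:,:,::-1])
    print(c,p["fov_y"],p["cx"],p["cy"],p["k1"],p["origin"],p["orientation"])
    for n in names:
        print(n,[([round(float(v)) for v in m["centre"]],round(float(m["conf"]),2)) for m in models.mark_of(p,n)[:4]])
E
```

```text
pics
{'t': 0.0, 'q': array([-1.23999840e+00,  5.33765541e-02,  1.61427274e+00, -2.19688011e-05,
        1.47597784e+00, -1.18959726e-01]), 'qvel': array([-0.00015631,  0.000475  , -0.00014813, -0.00130915,  0.00020821,
       -0.00041258]), 'tau': array([-4.66621696e-04, -3.93677723e+01, -3.70177460e+01, -1.79334693e-04,
        7.02415840e-03,  3.62197525e-06]), 'tool_pos': array([ 271.51959669, -562.21245922,  206.76354017]), 'tool_rot': array([ 9.74820395e-01,  2.22989152e-01, -1.18416667e-04, -1.01038465e-03]), 'contact_force': array([ 0.57451537,  0.34836729, -0.45471543]), 'torque': array([-0.02017272, -0.00397187, -0.00284422]), 'grip_force': 0.0, 'opening': 0.9990192462933746} 18.700000000000003
top 57.57273068623406 317.33056347193923 239.2654538321754 0.0031430911529448063 [461.5231692  -11.30596677 968.49568133] [ 0.03825722 -0.0335035  -0.69628516  0.7159615 ]
ulekan_small [([438, -353, -3], 0.82), ([434, -269, 3], 0.76)]
ulekan_medium [([476, -11, -1], 0.64), ([467, 156, -2], 0.4)]
ulekan_large [([465, 154, 1], 0.83)]
cobek_small [([644, -99, 0], 0.62)]
cobek_medium [([6
[... 311 characters left out ...]
, -299, -4], 0.42)]
side 49.44407973473812 313.53440367957165 245.81785539179668 -0.11713896843850154 [  295.84908177 -1008.84919746   633.45645637] [ 0.497719   -0.07273685 -0.10796087  0.85751362]
ulekan_small [([435, -276, -3], 0.88), ([442, -352, 2], 0.63)]
ulekan_medium [([476, -11, 1], 0.56), ([458, -156, -1], 0.42)]
ulekan_large [([469, 145, 1], 0.87), ([644, -98, -1], 0.73)]
cobek_small [([646, -100, 4], 0.84), ([474, -8, 3], 0.72)]
cobek_medium [([620, 100, -3], 0.98), ([802, 14, 0], 0.86), ([350, 38, 5], 0.59)]
cobek_large [([607, -294, 2], 0.71)]
clay_bowl [([621, 95, 12], 0.69)]
cork_mat [([583, 303, -1], 0.83)]
salt_pot [([428, 271, -1], 0.66)]
teaspoon [([461, -154, -2], 0.66)]
```

View pics/top0.png

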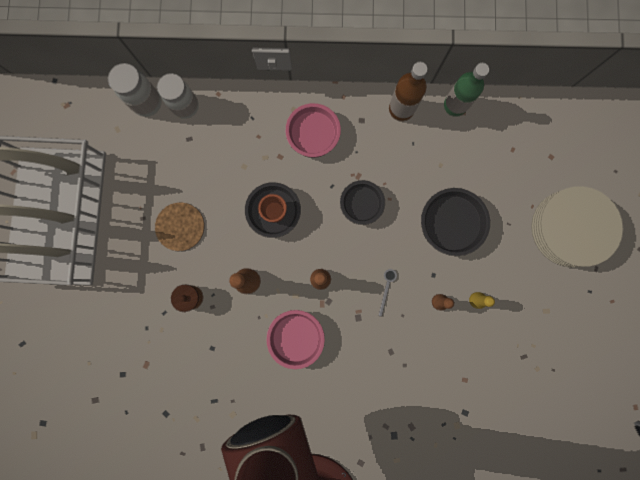

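View pics/side0.png

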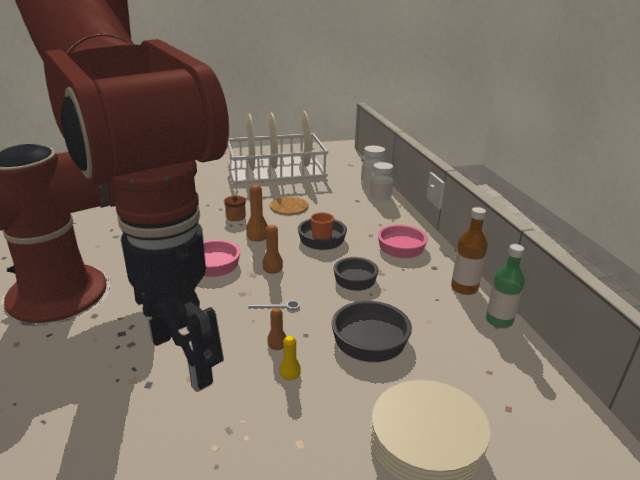

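Top view: the brown ulekans are at px (443,302) small, (320,279) medium and (246,281) large. The yellow look-alike is at (482,300). The dark cobeks are at (362,203), (273,210) with the bowl in it, and (455,222). The mat is at (180,227), and the pink look-alikes are at (313,130) and (296,340). Next I refine the positions by silhouette fits in both views.

```bash
cat > h.py <<'E'
from cell import get_obs, viewer, models, ctrl
import numpy as np, cv2
from scipy.spatial.transform import Rotation as R
from scipy.optimize import minimize
G={"ulekan_small":[(0,18),(14,17),(34,11),(74,11),(80,6)],"ulekan_medium":[(0,23),(19,22),(46,13),(104,13),(110,7)],
"ulekan_large":[(0,28),(25,27),(59,15),(134,15),(140,8)],"cobek_small":[(0,44),(30,50)],"cobek_medium":[(0,54),(32,62)],
"cobek_large":[(0,66),(36,75)],"clay_bowl":[(0,27),(50,30)],"cork_mat":[(0,55),(6,55)]}
T=np.linspace(0,2*np.pi,48,endpoint=False)
def proj(p,X):
    c=R.from_quat(p["orientation"]).inv().apply(X-np.array(p["origin"]))
    s=np.c_[c[:,0],-c[:,1]]/-c[:,2:]
    s*=1+p["k1"]*(s**2).sum(1,keepdims=True)
    return s*240/np.tan(np.radians(p["fov_y"])/2)+[p["cx"],p["cy"]]
def mask(p,n,x,y,z=0):
    m=np.zeros((480*4,640*4),np.uint8)
    cs=[proj(p,np.c_[x+r*np.cos(T),y+r*np.sin(T),z+h+0*T]) for h,r in G[n]]
    for a,b in zip(cs,cs[1:]):
        cv2.fillConvexPoly(m,cv2.convexHull(((np.r_[a,b]+.5)*4).round().astype(np.int32)),1)
    return cv2.resize(m.astype(np.float32),(640,480),interpolation=cv2.INTER_AREA)
def fit(ps,n,x,y,z=0):
    obs=[]
    for p in ps:
        g=mask(p,n,x,y,z)>.5
        rs=[(np.sum(g&r["region"])/np.sum(g|r["region"]),r["region"]) for r in models.regions_of(p,n)]
        rs=[r for r in rs if r[0]>.4]
        if rs: obs.append((p,max(rs,key=lambda r:r[0])[1].astype(np.float32)))
    if not obs: return None
    f=lambda v:sum(np.abs(mask(p,n,v[0],v[1],z)-o).sum()/o.sum() for p,o in obs)
    s=minimize(f,[x,y],method="Nelder-Mead",options=dict(initial_simplex=[[x-5,y-5],[x+6,y-3],[x,y+6]],xatol=.2,fatol=1e-4))
    return s.x.round(1),round(s.fun/len(obs),3),len(obs)
def go(x,y,z,yaw=90):
    "tool-axis shift in cm (present axes) and turn in deg to a tool-down pose"
    o=get_obs();A=R.from_quat(o["tool_rot"])
    B=R.from_euler("z",yaw,degrees=True)*R.from_euler("x",180,degrees=True)
    print("d",(A.inv().apply(np.array([x,y,z])-o["tool_pos"])/10).round(2),"r",(A.inv()*B).as_rotvec(degrees=True).round(2),
     "pos",o["tool_pos"].round(1),"F",o["contact_force"].round(1),"t",round(o["t"],2),"open",round(o["opening"],3),"grip",round(o["grip_force"],1))
E
python3 - <<'E'
from h import *
ps=[viewer.read_camera(c) for c in("top","side")]
I={"ulekan_small":(435,-272),"ulekan_medium":(476,-11),"ulekan_large":(467,150),"cobek_small":(645,-99),"cobek_medium":(621,97),"cobek_large":(605,-295),"clay_bowl":(621,96,14),"cork_mat":(582,306)}
for n,v in I.items(): print(n,fit(ps,n,*v),[fit([p],n,*v) for p in ps])
E
```

```text
ulekan_small (array([ 431. , -274.7]), np.float64(0.145), 2) [(array([ 430.4, -274.8]), np.float64(0.081), 1), (array([ 432.5, -271.9]), np.float64(0.168), 1)]
ulekan_medium (array([474.5, -11.8]), np.float64(0.1), 2) [(array([473.8, -11.8]), np.float64(0.092), 1), (array([476.1,  -7.5]), np.float64(0.071), 1)]
ulekan_large (array([464.6, 147.8]), np.float64(0.114), 2) [(array([463.9, 147.8]), np.float64(0.047), 1), (array([466. , 148.9]), np.float64(0.152), 1)]
cobek_small (array([643.6, -98.7]), np.float64(0.067), 2) [(array([641.4, -98.6]), np.float64(0.059), 1), (array([645.5, -98.6]), np.float64(0.039), 1)]
cobek_medium (array([621.2,  95.7]), np.float64(0.492), 2) [(array([619.5,  96.5]), np.float64(0.434), 1), (array([622.1,  94.1]), np.float64(0.525), 1)]
cobek_large (array([ 605.2, -299.4]), np.float64(0.049), 2) [(array([ 604.1, -298.3]), np.float64(0.059), 1), (array([ 605.7, -299.1]), np.float64(0.036), 1)]
clay_bowl (array([619.5,  94.3]), np.float64(0.12), 2) [(array([618.9,  93.8]), np.float64(0.09), 1), (array([621.7,  97.6]), np.float64(0.124), 1)]
cork_mat (array([582.5, 306.1]), np.float64(0.07), 2) [(array([580.3, 306.5]), np.float64(0.064), 1), (array([583.6, 307.1]), np.float64(0.059), 1)]
```

Request:
servo_tool([
  {"dx": 3.2,"dy": -2.4,"dz": 0,"rx": 0,"ry": 0,"rz": -7,"hand": 0},
  {"dx": 3.5,"dy": -1.9,"dz": 0,"rx": 0,"ry": 0,"rz": -7,"hand": 0},
  {"dx": 3.7,"dy": -1.5,"dz": 0,"rx": 0,"ry": 0,"rz": -7,"hand": 0},
  {"dx": 3.9,"dy": -1.0,"dz": 0,"rx": 0,"ry": 0,"rz": -7,"hand": 0},
  {"dx": 4.0,"dy": -0.5,"dz": 0,"rx": 0,"ry": 0,"rz": -7,"hand": 0},
])

```text
t: 3.22
tool_pos: [367.6, -385.1, 208.1]
tool_rot: [0.861, 0.508, 0.0, 0.0]
contact_force: [0.9, 0.2, -0.2]
opening: 0.995
grip_force: 0.0
```

Request:
servo_tool([
  {"dx": 4,"dy": 0,"dz": 0,"rx": 0,"ry": 0,"rz": -7,"hand": 0},
  {"dx": 4,"dy": 0.4,"dz": 0,"rx": 0,"ry": 0,"rz": -7,"hand": 0},
  {"dx": 3.9,"dy": 0.9,"dz": 0,"rx": 0,"ry": 0,"rz": -7,"hand": 0},
  {"dx": 3.7,"dy": 1.4,"dz": 0,"rx": 0,"ry": 0,"rz": -7,"hand": 0},
  {"dx": 3.6,"dy": 1.8,"dz": 0,"rx": 0,"ry": 0,"rz": 0,"hand": 0},
])

```text
t: 3.63
tool_pos: [463.0, -209.1, 208.4]
tool_rot: [0.713, 0.701, 0.0, 0.001]
contact_force: [1.3, -0.3, -0.7]
opening: 1.001
grip_force: 0.0
```

```bash
python3 -c "
from h import *
go(620,95,150)"
```

```text
d [30.68 15.16  5.83] r [ 0.05  0.03 -1.01] pos [ 463.  -209.1  208.4] F [ 1.3 -0.3 -0.7] t 3.63 open 1.001 grip 0.0
```

Request:
servo_tool([
  {"dx": 3.4,"dy": 1.7,"dz": 0,"rx": 0,"ry": 0,"rz": -1,"hand": 0},
  {"dx": 3.4,"dy": 1.7,"dz": 0,"rx": 0,"ry": 0,"rz": 0,"hand": 0},
  {"dx": 3.4,"dy": 1.7,"dz": 0,"rx": 0,"ry": 0,"rz": 0,"hand": 0},
  {"dx": 3.4,"dy": 1.7,"dz": 0,"rx": 0,"ry": 0,"rz": 0,"hand": 0},
  {"dx": 3.4,"dy": 1.7,"dz": 0,"rx": 0,"ry": 0,"rz": 0,"hand": 0},
])

```text
t: 4.05
tool_pos: [549.2, -39.5, 208.3]
tool_rot: [0.708, 0.706, 0.0, 0.0]
contact_force: [1.9, -1.0, 0.2]
opening: 1.0
grip_force: 0.0
```

Request:
servo_tool([
  {"dx": 3.4,"dy": 1.7,"dz": 1,"rx": 0,"ry": 0,"rz": 0,"hand": 0},
  {"dx": 3.4,"dy": 1.7,"dz": 2,"rx": 0,"ry": 0,"rz": 0,"hand": 0},
  {"dx": 3.2,"dy": 1.5,"dz": 2,"rx": 0,"ry": 0,"rz": 0,"hand": 0},
  {"dx": 1.5,"dy": 0.7,"dz": 2,"rx": 0,"ry": 0,"rz": 0,"hand": 0},
  {"dx": 0,"dy": 0,"dz": 0,"rx": 0,"ry": 0,"rz": 0,"hand": 0},
])

```text
t: 4.47
tool_pos: [602.4, 75.6, 133.3]
tool_rot: [0.707, 0.707, -0.002, -0.003]
contact_force: [-1.1, -0.1, -1.7]
opening: 1.001
grip_force: 0.0
```

```bash
python3 -c "
from h import *
go(620,95,32)
p=viewer.read_camera('wrist');cv2.imwrite('pics/w1.png',p['pixels'][:,:,::-1])
for n,v in (('clay_bowl',(620,95,14)),('cobek_medium',(621,96,0))): print(n,fit([p],n,*v),[(m['centre'],m['conf']) for m in models.mark_of(p,n)])"
```

```text
d [ 1.93  1.84 10.12] r [-0.45 -0.05  0.01] pos [602.4  75.6 133.3] F [-1.1 -0.1 -1.7] t 4.47 open 1.001 grip 0.0
clay_bowl (array([619.5,  93.9]), np.float64(0.047), 1) [([619.8, 96.6, 14.8], 0.71)]
cobek_medium (array([620.9,  97.2]), np.float64(0.413), 1) [([347.3, 39.0, 2.4], 0.93), ([808.0, 12.7, 1.9], 0.83)]
```

Request:
servo_tool([
  {"dx": 1.0,"dy": 0.9,"dz": 0,"rx": 0,"ry": 0,"rz": 0,"hand": 0},
  {"dx": 0.9,"dy": 0.9,"dz": 0,"rx": 0,"ry": 0,"rz": 0,"hand": 0},
  {"dx": 0,"dy": 0,"dz": 1.5,"rx": 0,"ry": 0,"rz": 0,"hand": 0},
  {"dx": 0,"dy": 0,"dz": 1.5,"rx": 0,"ry": 0,"rz": 0,"hand": 0},
  {"dx": 0,"dy": 0,"dz": 0,"rx": 0,"ry": 0,"rz": 0,"hand": 0},
])

```text
t: 5.13
tool_pos: [619.7, 90.7, 103.7]
tool_rot: [0.709, 0.706, -0.003, -0.002]
contact_force: [-1.3, -1.1, -0.9]
opening: 0.998
grip_force: 0.0
```

```bash
python3 -c "
from h import *
go(619.6,94.5,32)"
```

```text
d [0.38 0.05 7.17] r [-0.42  0.02 -0.26] pos [619.7  90.7 103.7] F [-1.3 -1.1 -0.9] t 5.13 open 0.998 grip 0.0
```

Request:
servo_tool([
  {"dx": 0.4,"dy": 0,"dz": 1.5,"rx": -0.4,"ry": 0,"rz": -0.3,"hand": 0},
  {"dx": 0,"dy": 0,"dz": 1.5,"rx": 0,"ry": 0,"rz": 0,"hand": 0},
  {"dx": 0,"dy": 0,"dz": 1.5,"rx": 0,"ry": 0,"rz": 0,"hand": 0},
  {"dx": 0,"dy": 0,"dz": 1.5,"rx": 0,"ry": 0,"rz": 0,"hand": 0},
  {"dx": 0,"dy": 0,"dz": 1.0,"rx": 0,"ry": 0,"rz": 0,"hand": 0},
])

```text
t: 5.55
tool_pos: [621.3, 94.8, 35.9]
tool_rot: [0.707, 0.707, 0.001, 0.001]
contact_force: [-0.6, 0.7, -0.8]
opening: 0.999
grip_force: 0.0
```

Request:
servo_tool([
  {"dx": 0,"dy": 0,"dz": 0,"rx": 0,"ry": 0,"rz": 0,"hand": 0.15},
  {"dx": 0,"dy": 0,"dz": 0,"rx": 0,"ry": 0,"rz": 0,"hand": 0.2},
  {"dx": 0,"dy": 0,"dz": 0,"rx": 0,"ry": 0,"rz": 0,"hand": 0.25},
  {"dx": 0,"dy": 0,"dz": 0,"rx": 0,"ry": 0,"rz": 0,"hand": 0.3},
  {"dx": 0,"dy": 0,"dz": 0,"rx": 0,"ry": 0,"rz": 0,"hand": 0.4},
])

```text
t: 5.97
tool_pos: [624.0, 95.3, 39.9]
tool_rot: [0.707, 0.708, 0.003, 0.003]
contact_force: [0.3, 0.3, -0.9]
opening: 0.603
grip_force: 0.0
```

```bash
python3 -c "
from h import *
go(619.6,94.5,32)
p=viewer.read_camera('side');cv2.imwrite('pics/s1.png',cv2.resize(p['pixels'][130:290,200:440,::-1],None,fx=3,fy=3))"
```

```text
d [-0.08 -0.44  0.79] r [ 0.52 -0.    0.07] pos [624.   95.3  39.9] F [ 0.3  0.3 -0.9] t 5.97 open 0.603 grip 0.0
```

View pics/s1.png

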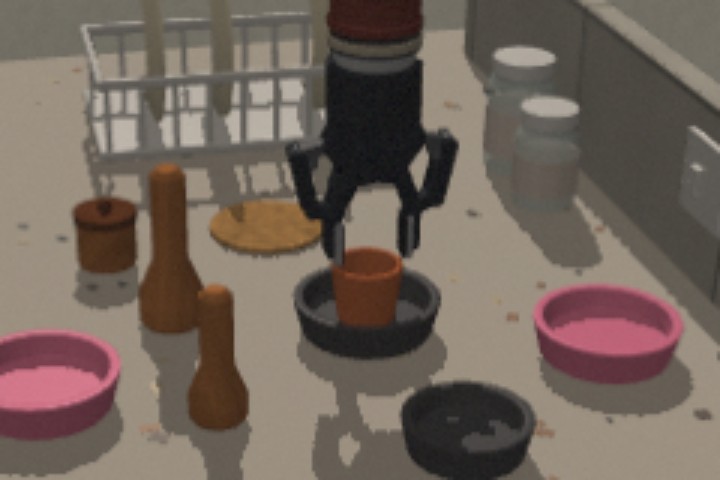

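The picture shows the bowl at crop (368,290) with the fingertips at (335,255) and (407,245). The tips appear to be at rim height, not around the bowl. I'll check this from the wrist camera.

```bash
python3 -c "
from h import *
p=viewer.read_camera('wrist');cv2.imwrite('pics/w2.png',p['pixels'][:,:,::-1])
print(p['origin'],p['orientation'],p['fov_y'])
go(619.6,94.5,32)
p=viewer.read_camera('side')
print(proj(p,np.array([[624,95.3,40],[624,95.3,64],[650,95.3,40],[598,95.3,40],[620,95,14.],[620,95,64]])))
"
```

```text
[621.40025586 171.15758002 206.99292578] [-1.49417362e-01 -4.08879939e-03 -3.61384840e-04  9.88765697e-01] 60.64341136066788
d [-0.08 -0.41  0.75] r [ 0.49 -0.    0.07] pos [623.7  95.3  39.6] F [-0.6 -0.6 -0.9] t 6.07 open 0.6 grip 0.0
[[322.54831605 224.69640474]
 [322.79832285 216.03002457]
 [332.56926261 223.62289124]
 [312.43067991 225.78206919]
 [320.77861978 234.13879618]
 [321.26712012 216.24417573]]
```

View pics/w2.png

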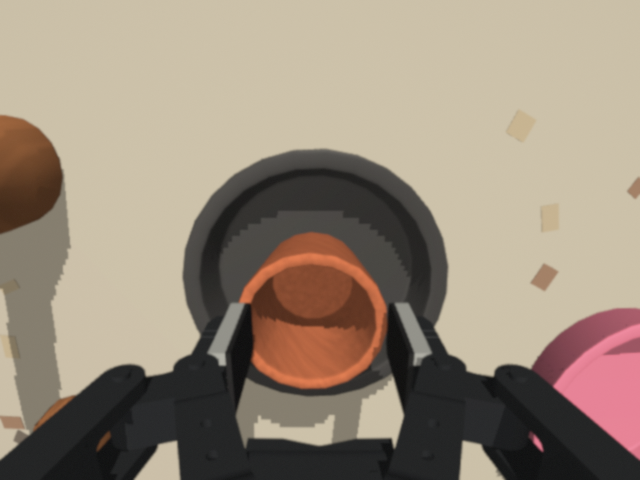

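```bash
python3 -c "
from h import *
p=viewer.read_camera('wrist')
for z in (35,45,55,65,75):
  print(z,proj(p,np.array([[598.,106.3,z],[650,106.3,z],[598,84,z]])).round(0).tolist())
im=p['pixels'][270:400,190:440,::-1]
cv2.imwrite('pics/w3.png',cv2.resize(im,None,fx=3,fy=3,interpolation=cv2.INTER_CUBIC))
"
```

```text
35 [[264.0, 269.0], [381.0, 268.0], [266.0, 314.0]]
45 [[262.0, 277.0], [384.0, 277.0], [264.0, 324.0]]
55 [[258.0, 286.0], [388.0, 286.0], [261.0, 336.0]]
65 [[255.0, 297.0], [393.0, 296.0], [258.0, 348.0]]
75 [[251.0, 309.0], [398.0, 308.0], [254.0, 363.0]]
```

View pics/w3.png

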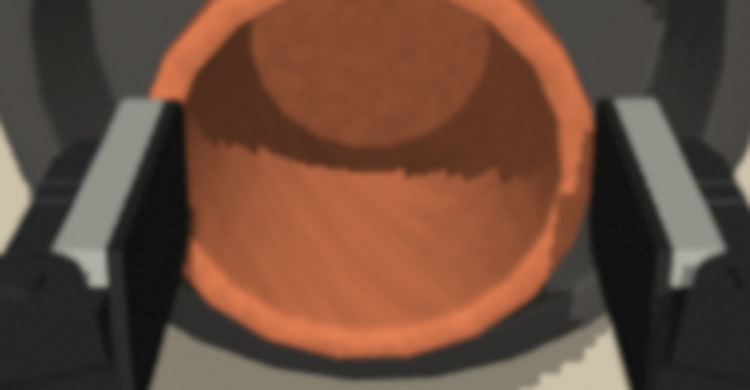

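```bash
python3 -c "
from h import *
p=viewer.read_camera('side')
A=R.from_quat([.97482,.22299,0,0])
c=np.array([271.5,-562.2,206.8])
for z in (0,-13,-20,-30,-40): print(z,proj(p,c+A.apply(np.array([[0,0,z],[0,42.5,z],[0,-42.5,z],[0,57,z],[0,-57,z.__float__()]]))).round(0).tolist())
im=cv2.imread('pics/side0.png')[270:400,130:240]
cv2.imwrite('pics/s0c.png',cv2.resize(im,None,fx=4,fy=4))
"
```

```text
0 [[184.0, 386.0], [204.0, 408.0], [167.0, 366.0], [211.0, 416.0], [161.0, 360.0]]
-13 [[183.0, 378.0], [203.0, 400.0], [165.0, 358.0], [210.0, 408.0], [160.0, 351.0]]
-20 [[182.0, 373.0], [202.0, 395.0], [165.0, 353.0], [209.0, 403.0], [159.0, 347.0]]
-30 [[181.0, 367.0], [201.0, 388.0], [163.0, 347.0], [208.0, 396.0], [158.0, 340.0]]
-40 [[180.0, 360.0], [200.0, 381.0], [162.0, 340.0], [207.0, 389.0], [157.0, 334.0]]
```

View pics/s0c.png

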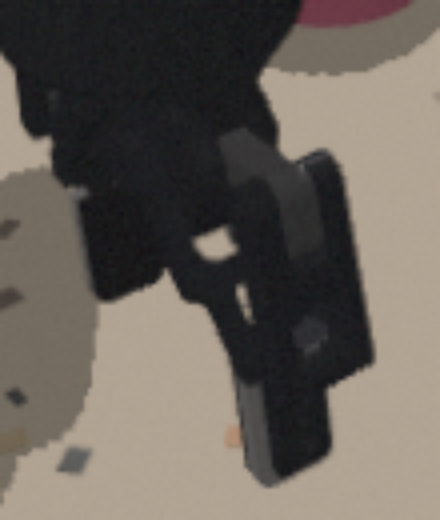

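The crop shows the start-pose fingertips at about (205,387) and (162,343) px. That puts the visible tips 33 mm behind the reported TCP when open, and 28 mm behind at opening 0.6. Right now they sit at about z 68, just above the rim. I'll reopen, shift and go lower.

Request:
servo_tool([
  {"dx": 0,"dy": 0,"dz": 0,"rx": 0.5,"ry": 0,"rz": 0,"hand": 0},
  {"dx": 0,"dy": -0.4,"dz": 0,"rx": 0,"ry": 0,"rz": 0,"hand": 0},
  {"dx": 0,"dy": 0,"dz": 0,"rx": 0,"ry": 0,"rz": 0,"hand": 0},
  {"dx": 0,"dy": 0,"dz": 0.8,"rx": 0,"ry": 0,"rz": 0,"hand": 0},
  {"dx": 0,"dy": 0,"dz": 0.8,"rx": 0,"ry": 0,"rz": 0,"hand": 0},
])

```text
t: 6.63
tool_pos: [619.4, 95.3, 22.6]
tool_rot: [0.707, 0.708, -0.0, -0.0]
contact_force: [-0.0, 0.2, -1.5]
opening: 1.005
grip_force: 0.0
```

```bash
python3 -c "
from h import *
go(619.6,94.5,14)
p=viewer.read_camera('wrist')
im=p['pixels'][240:420,170:470,::-1]
cv2.imwrite('pics/w4.png',cv2.resize(im,None,fx=2,fy=2,interpolation=cv2.INTER_CUBIC))
go(619.6,94.5,14)
print(fit([p],'clay_bowl',620,95,14))
for z in (35,45,55,65,75):
  print(z,((proj(p,np.array([[577.,106,z],[662,106,z]]))-[170,240])*2).round(0).tolist())
"
```

```text
d [-0.08  0.02  0.86] r [-0.02 -0.    0.07] pos [619.4  95.3  22.6] F [-0.   0.2 -1.5] t 6.63 open 1.005 grip 0.0
d [-0.07  0.21  0.59] r [-0.27  0.01  0.07] pos [617.5  95.2  19.9] F [-1.7 -0.6 -2.1] t 6.68 open 1.0 grip 0.0
(array([619.5,  93.6]), np.float64(0.058), 1)
35 [[97.0, 87.0], [511.0, 87.0]]
45 [[85.0, 107.0], [524.0, 107.0]]
55 [[71.0, 130.0], [538.0, 130.0]]
65 [[56.0, 155.0], [554.0, 155.0]]
75 [[38.0, 184.0], [572.0, 185.0]]
```

View pics/w4.png

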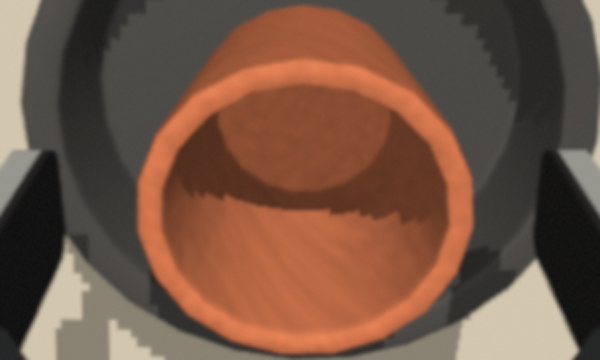

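The fingers straddle the bowl, with tips at crop (58,152) and (541,152), about z 60. I go 14 mm lower, then close.

Request:
servo_tool([
  {"dx": -0.1,"dy": 0.1,"dz": 0.5,"rx": 0,"ry": 0,"rz": 0,"hand": 0},
  {"dx": 0,"dy": 0,"dz": 0.5,"rx": 0,"ry": 0,"rz": 0,"hand": 0},
  {"dx": 0,"dy": 0,"dz": 0.3,"rx": 0,"ry": 0,"rz": 0,"hand": 0},
  {"dx": 0,"dy": 0,"dz": 0,"rx": 0,"ry": 0,"rz": 0,"hand": 0.1},
  {"dx": 0,"dy": 0,"dz": 0,"rx": 0,"ry": 0,"rz": 0,"hand": 0.15},
])

```text
t: 7.15
tool_pos: [619.8, 94.2, 9.2]
tool_rot: [0.707, 0.708, -0.001, -0.001]
contact_force: [-0.5, -0.4, 0.3]
opening: 0.852
grip_force: 0.0
```

Request:
servo_tool([
  {"dx": 0,"dy": 0,"dz": 0,"rx": 0,"ry": 0,"rz": 0,"hand": 0.2},
  {"dx": 0,"dy": 0,"dz": 0,"rx": 0,"ry": 0,"rz": 0,"hand": 0.25},
  {"dx": 0,"dy": 0,"dz": 0,"rx": 0,"ry": 0,"rz": 0,"hand": 0.28},
  {"dx": 0,"dy": 0,"dz": 0,"rx": 0,"ry": 0,"rz": 0,"hand": 0.32},
  {"dx": 0,"dy": 0,"dz": 0,"rx": 0,"ry": 0,"rz": 0,"hand": 0.5},
])

```text
t: 7.57
tool_pos: [620.6, 94.3, 11.0]
tool_rot: [0.707, 0.708, -0.0, -0.0]
contact_force: [-3.1, -0.6, 6.0]
opening: 0.673
grip_force: 62.5
```

```bash
python3 -c "
from h import *
p=viewer.read_camera('wrist')
im=p['pixels'][240:420,170:470,::-1]
cv2.imwrite('pics/w5.png',cv2.resize(im,None,fx=2,fy=2,interpolation=cv2.INTER_CUBIC))
go(619.6,94.5,8)
print(fit([p],'clay_bowl',620,95,14))
for z in (35,45,55,65):
  print(z,((proj(p,np.array([[590.,106,z],[650,106,z]]))-[170,240])*2).round(0).tolist())
"
```

```text
d [ 0.02 -0.1   0.3 ] r [-0.04  0.    0.07] pos [620.6  94.3  11. ] F [-2.2 -0.2  5.1] t 7.62 open 0.67 grip 62.5
(array([619.4,  93.5]), np.float64(0.068), 1)
35 [[143.0, 106.0], [458.0, 106.0]]
45 [[133.0, 129.0], [468.0, 129.0]]
55 [[122.0, 155.0], [480.0, 155.0]]
65 [[109.0, 185.0], [493.0, 185.0]]
```

View pics/w5.png

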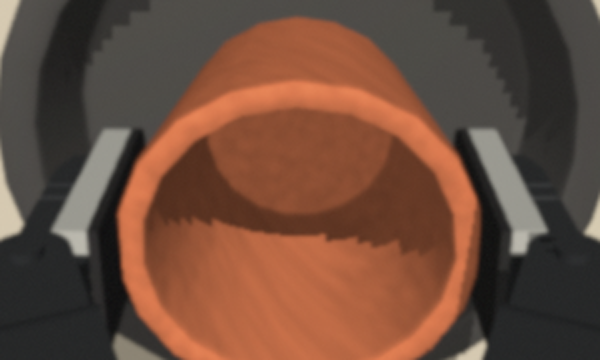

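Bowl gripped symmetrically (62 N). Now I lift it.

Request:
servo_tool([
  {"dx": 0,"dy": 0,"dz": -0.5,"rx": 0,"ry": 0,"rz": 0,"hand": 0.5},
  {"dx": 0,"dy": 0,"dz": -1.2,"rx": 0,"ry": 0,"rz": 0,"hand": 0.5},
  {"dx": 0,"dy": 0,"dz": -1.8,"rx": 0,"ry": 0,"rz": 0,"hand": 0.5},
  {"dx": 0,"dy": 0,"dz": -1.8,"rx": 0,"ry": 0,"rz": 0,"hand": 0.5},
  {"dx": 1,"dy": 0,"dz": -1,"rx": 0,"ry": 0,"rz": 0,"hand": 0.5},
])

```text
t: 8.08
tool_pos: [621.4, 103.4, 75.5]
tool_rot: [0.707, 0.707, 0.0, 0.001]
contact_force: [0.7, 0.5, 0.1]
opening: 0.675
grip_force: 64.1
```

Request:
servo_tool([
  {"dx": 2,"dy": -0.4,"dz": 0,"rx": 0,"ry": 0,"rz": 0,"hand": 0.5},
  {"dx": 3,"dy": -0.6,"dz": 0,"rx": 0,"ry": 0,"rz": 0,"hand": 0.5},
  {"dx": 3.5,"dy": -0.6,"dz": 0,"rx": 0,"ry": 0,"rz": 0,"hand": 0.5},
  {"dx": 3.5,"dy": -0.6,"dz": 0,"rx": 0,"ry": 0,"rz": 0,"hand": 0.5},
  {"dx": 3,"dy": -0.6,"dz": 0,"rx": 0,"ry": 0,"rz": 0,"hand": 0.5},
])

```text
t: 8.5
tool_pos: [591.1, 256.9, 73.0]
tool_rot: [0.707, 0.708, -0.0, -0.001]
contact_force: [0.5, -0.8, -0.4]
opening: 0.675
grip_force: 64.1
```

Request:
servo_tool([
  {"dx": 2.5,"dy": -0.5,"dz": 0,"rx": 0,"ry": 0,"rz": 0,"hand": 0.5},
  {"dx": 1.5,"dy": -0.3,"dz": 0,"rx": 0,"ry": 0,"rz": 0,"hand": 0.5},
  {"dx": 0.5,"dy": 0,"dz": 0,"rx": 0,"ry": 0,"rz": 0,"hand": 0.5},
  {"dx": 0,"dy": 0,"dz": 0,"rx": 0,"ry": 0,"rz": 0,"hand": 0.5},
  {"dx": 0,"dy": 0,"dz": 0,"rx": 0,"ry": 0,"rz": 0,"hand": 0.5},
])

```text
t: 8.92
tool_pos: [584.0, 298.5, 72.6]
tool_rot: [0.707, 0.707, -0.001, -0.0]
contact_force: [-0.5, 0.3, -1.5]
opening: 0.672
grip_force: 64.1
```

```bash
python3 -c "
from h import *
go(583.3,306.8,3.5)
p=viewer.read_camera('wrist');o=get_obs()['tool_pos']
go(583.3,306.8,3.5)
print(fit([p],'clay_bowl',o[0]-1,o[1]-.5,o[2]+3),fit([p],'cork_mat',582.3,306.3))
"
```

```text
d [ 0.83 -0.06  6.91] r [-0.11  0.04  0.06] pos [584.  298.5  72.6] F [-0.5  0.3 -1.5] t 8.92 open 0.672 grip 64.1
d [ 0.88 -0.08  6.91] r [-0.11  0.04  0.01] pos [584.2 298.   72.6] F [ 0.7  0.5 -0.9] t 8.97 open 0.672 grip 64.1
(array([583.1, 297.5]), np.float64(0.058), 1) (array([582. , 307.1]), np.float64(0.32), 1)
```

Request:
servo_tool([
  {"dx": 0.9,"dy": -0.1,"dz": 0,"rx": 0,"ry": 0,"rz": 0,"hand": 0.5},
  {"dx": 0,"dy": 0,"dz": 1.5,"rx": 0,"ry": 0,"rz": 0,"hand": 0.5},
  {"dx": 0,"dy": 0,"dz": 2,"rx": 0,"ry": 0,"rz": 0,"hand": 0.5},
  {"dx": 0,"dy": 0,"dz": 1.5,"rx": 0,"ry": 0,"rz": 0,"hand": 0.5},
  {"dx": 0,"dy": 0,"dz": 0.7,"rx": 0,"ry": 0,"rz": 0,"hand": 0.5},
])

```text
t: 9.48
tool_pos: [580.3, 307.2, 11.5]
tool_rot: [0.707, 0.707, -0.003, -0.002]
contact_force: [-1.7, 0.1, -3.0]
opening: 0.672
grip_force: 64.1
```

Request:
servo_tool([
  {"dx": 0,"dy": 0,"dz": 0.2,"rx": 0,"ry": 0,"rz": 0,"hand": 0.5},
  {"dx": 0,"dy": 0,"dz": 0,"rx": 0,"ry": 0,"rz": 0,"hand": 0.5},
  {"dx": 0,"dy": 0,"dz": 0,"rx": 0,"ry": 0,"rz": 0,"hand": 0.5},
  {"dx": 0,"dy": 0,"dz": 0,"rx": 0,"ry": 0,"rz": 0,"hand": 0.5},
  {"dx": 0,"dy": 0,"dz": 0,"rx": 0,"ry": 0,"rz": 0,"hand": 0.5},
])

```text
t: 9.9
tool_pos: [583.6, 308.6, 15.0]
tool_rot: [0.707, 0.708, 0.0, -0.0]
contact_force: [1.2, 0.7, -2.4]
opening: 0.671
grip_force: 64.1
```

```bash
python3 -c "
from h import *
go(583.3,307,3.5)
p=viewer.read_camera('wrist');o=get_obs()['tool_pos']
print(fit([p],'clay_bowl',o[0]-1,o[1]-.5,o[2]+3),fit([p],'cork_mat',582.3,306.3))
"
```

```text
d [-0.16 -0.03  1.15] r [ 0.02 -0.04  0.07] pos [583.6 308.6  15. ] F [ 1.2  0.7 -2.4] t 9.9 open 0.671 grip 64.1
(array([582.7, 307.4]), np.float64(0.064), 1) (array([582.3, 306.6]), np.float64(0.971), 1)
```

Request:
servo_tool([
  {"dx": -0.1,"dy": 0,"dz": 0.3,"rx": 0,"ry": 0,"rz": 0,"hand": 0.5},
  {"dx": 0,"dy": 0,"dz": 0.3,"rx": 0,"ry": 0,"rz": 0,"hand": 0.5},
  {"dx": 0,"dy": 0,"dz": 0.2,"rx": 0,"ry": 0,"rz": 0,"hand": 0.5},
  {"dx": 0,"dy": 0,"dz": 0.1,"rx": 0,"ry": 0,"rz": 0,"hand": 0.5},
  {"dx": 0,"dy": 0,"dz": 0,"rx": 0,"ry": 0,"rz": 0,"hand": 0.5},
])

```text
t: 10.47
tool_pos: [582.3, 307.0, 3.9]
tool_rot: [0.707, 0.708, -0.001, -0.001]
contact_force: [0.1, 0.8, -1.6]
opening: 0.672
grip_force: 64.1
```

Request:
servo_tool([
  {"dx": 0,"dy": 0,"dz": 0.1,"rx": 0,"ry": 0,"rz": 0,"hand": 0.5},
  {"dx": 0,"dy": 0,"dz": 0,"rx": 0,"ry": 0,"rz": 0,"hand": 0.5},
  {"dx": 0,"dy": 0,"dz": 0,"rx": 0,"ry": 0,"rz": 0,"hand": 0.5},
  {"dx": 0,"dy": 0,"dz": 0,"rx": 0,"ry": 0,"rz": 0,"hand": 0.5},
  {"dx": 0,"dy": 0,"dz": 0,"rx": 0,"ry": 0,"rz": 0,"hand": 0.5},
])

```text
t: 10.88
tool_pos: [582.8, 307.2, 3.8]
tool_rot: [0.707, 0.708, -0.001, -0.001]
contact_force: [0.3, 0.5, -0.9]
opening: 0.669
grip_force: 64.1
```

Request:
servo_tool([
  {"dx": 0,"dy": 0,"dz": 0.1,"rx": 0,"ry": 0,"rz": 0,"hand": 0.5},
  {"dx": 0,"dy": 0,"dz": 0,"rx": 0,"ry": 0,"rz": 0,"hand": 0.5},
  {"dx": 0,"dy": 0,"dz": 0.1,"rx": 0,"ry": 0,"rz": 0,"hand": 0.5},
  {"dx": 0,"dy": 0,"dz": 0,"rx": 0,"ry": 0,"rz": 0,"hand": 0.5},
  {"dx": 0,"dy": 0,"dz": 0,"rx": 0,"ry": 0,"rz": 0,"hand": 0.5},
])

```text
t: 11.3
tool_pos: [583.0, 307.4, 3.0]
tool_rot: [0.707, 0.708, -0.0, -0.001]
contact_force: [-2.8, -0.5, 4.6]
opening: 0.675
grip_force: 64.6
```

```bash
python3 -c "
from h import *
go(583.3,307,3.5)
"
```

```text
d [-0.04  0.03 -0.05] r [-0.08 -0.    0.08] pos [583.  307.4   3. ] F [-2.8 -0.5  4.6] t 11.3 open 0.675 grip 64.6
```

The bowl is in contact with the mat (+4.6 N). I open the gripper and rise.

Request:
servo_tool([
  {"dx": 0,"dy": 0,"dz": 0,"rx": 0,"ry": 0,"rz": 0,"hand": 0.3},
  {"dx": 0,"dy": 0,"dz": 0,"rx": 0,"ry": 0,"rz": 0,"hand": 0.2},
  {"dx": 0,"dy": 0,"dz": 0,"rx": 0,"ry": 0,"rz": 0,"hand": 0.1},
  {"dx": 0,"dy": 0,"dz": 0,"rx": 0,"ry": 0,"rz": 0,"hand": 0},
  {"dx": 0,"dy": 0,"dz": 0,"rx": 0,"ry": 0,"rz": 0,"hand": 0},
])

```text
t: 11.72
tool_pos: [582.6, 307.2, 1.5]
tool_rot: [0.707, 0.708, -0.001, -0.001]
contact_force: [-0.0, -0.0, 0.5]
opening: 0.998
grip_force: 0.0
```

Request:
servo_tool([
  {"dx": 0,"dy": 0,"dz": -1,"rx": 0,"ry": 0,"rz": 0,"hand": 0},
  {"dx": 0,"dy": 0,"dz": -2.5,"rx": 0,"ry": 0,"rz": 0,"hand": 0},
  {"dx": 0,"dy": 0,"dz": -3.5,"rx": 0,"ry": 0,"rz": 0,"hand": 0},
  {"dx": 0,"dy": 0,"dz": -3.5,"rx": 0,"ry": 0,"rz": 0,"hand": 0},
  {"dx": 0,"dy": 0,"dz": -3.5,"rx": 0,"ry": 0,"rz": 0,"hand": 0},
])

```text
t: 12.13
tool_pos: [582.7, 307.1, 143.7]
tool_rot: [0.707, 0.708, -0.001, -0.001]
contact_force: [0.5, -0.1, 0.6]
opening: 0.996
grip_force: 0.0
```

```bash
python3 -c "
from h import *
go(431.3,-274,150)
p=[viewer.read_camera(c) for c in ('wrist','side')]
for n,a in (('clay_bowl',(582.5,306.5,6)),('cork_mat',(582.5,306.5,0))): print(n,[fit([q],n,*a) for q in p])
cv2.imwrite('pics/s2.png',p[1]['pixels'][:,:,::-1])
"
```

```text
d [-58.09 -15.21  -0.6 ] r [-0.1   0.    0.07] pos [582.7 307.1 143.7] F [ 0.5 -0.1  0.6] t 12.13 open 0.996 grip 0.0
clay_bowl [(array([582.1, 306.9]), np.float64(0.064), 1), (array([583.7, 310.9]), np.float64(0.145), 1)]
cork_mat [(array([582.4, 306.5]), np.float64(0.75), 1), (array([584.6, 305.6]), np.float64(0.47), 1)]
```

Request:
servo_tool([
  {"dx": -2,"dy": -0.5,"dz": -0.5,"rx": 0,"ry": 0,"rz": 0,"hand": 0},
  {"dx": -3.8,"dy": -1,"dz": 0,"rx": 0,"ry": 0,"rz": 0,"hand": 0},
  {"dx": -3.8,"dy": -1,"dz": 0,"rx": 0,"ry": 0,"rz": 0,"hand": 0},
  {"dx": -3.8,"dy": -1,"dz": 0,"rx": 0,"ry": 0,"rz": 0,"hand": 0},
  {"dx": -3.8,"dy": -1,"dz": 0,"rx": 0,"ry": 0,"rz": 0,"hand": 0},
])

```text
t: 12.85
tool_pos: [536.0, 133.7, 144.3]
tool_rot: [0.706, 0.708, -0.002, -0.002]
contact_force: [0.8, -0.4, 1.0]
opening: 0.997
grip_force: 0.0
```

Request:
servo_tool([
  {"dx": -3.8,"dy": -1,"dz": 0,"rx": 0,"ry": 0,"rz": 0,"hand": 0},
  {"dx": -3.8,"dy": -1,"dz": 0,"rx": 0,"ry": 0,"rz": 0,"hand": 0},
  {"dx": -3.8,"dy": -1,"dz": 0,"rx": 0,"ry": 0,"rz": 0,"hand": 0},
  {"dx": -3.8,"dy": -1,"dz": 0,"rx": 0,"ry": 0,"rz": 0,"hand": 0},
  {"dx": -3.8,"dy": -1,"dz": 0,"rx": 0,"ry": 0,"rz": 0,"hand": 0},
])

```text
t: 13.27
tool_pos: [486.3, -56.1, 144.8]
tool_rot: [0.707, 0.708, -0.002, -0.002]
contact_force: [0.6, 0.4, 0.2]
opening: 0.997
grip_force: 0.0
```

Request:
servo_tool([
  {"dx": -3.8,"dy": -1,"dz": 0,"rx": 0,"ry": 0,"rz": 0,"hand": 0},
  {"dx": -3.8,"dy": -1,"dz": 0,"rx": 0,"ry": 0,"rz": 0,"hand": 0},
  {"dx": -3.8,"dy": -1,"dz": 0,"rx": 0,"ry": 0,"rz": 0,"hand": 0},
  {"dx": -3,"dy": -0.8,"dz": 0,"rx": 0,"ry": 0,"rz": 0,"hand": 0},
  {"dx": -1.5,"dy": -0.4,"dz": 0,"rx": 0,"ry": 0,"rz": 0,"hand": 0},
])

```text
t: 13.68
tool_pos: [444.4, -216.4, 144.9]
tool_rot: [0.708, 0.706, -0.001, -0.002]
contact_force: [0.8, 0.6, 1.1]
opening: 1.002
grip_force: 0.0
```

```bash
python3 -c "
from h import *
go(431.3,-274,100)
p=viewer.read_camera('wrist')
print([fit([p],'ulekan_small',431,-274)]+[(m['centre'],m['conf']) for m in models.mark_of(p,'ulekan_small')])
go(431.3,-274,100)
"
```

```text
d [-5.77 -1.27  4.49] r [-0.29 -0.06 -0.12] pos [ 444.4 -216.4  144.9] F [0.8 0.6 1.1] t 13.68 open 1.002 grip 0.0
[(array([ 431. , -273.6]), np.float64(0.058), 1), ([434.9, -354.8, -0.8], 0.85), ([436.8, -272.2, 0.8], 0.8)]
d [-6.   -1.38  4.5 ] r [-0.26 -0.13 -0.08] pos [ 445.4 -214.1  145.1] F [-0.3 -0.7 -0.1] t 13.83 open 1.0 grip 0.0
```

Request:
servo_tool([
  {"dx": -2.5,"dy": -0.7,"dz": 1,"rx": 0,"ry": 0,"rz": 0,"hand": 0},
  {"dx": -2.5,"dy": -0.6,"dz": 1,"rx": 0,"ry": 0,"rz": 0,"hand": 0},
  {"dx": -1,"dy": -0.1,"dz": 1,"rx": 0,"ry": 0,"rz": 0,"hand": 0},
  {"dx": 0,"dy": 0,"dz": 1,"rx": 0,"ry": 0,"rz": 0,"hand": 0},
  {"dx": 0,"dy": 0,"dz": 0,"rx": 0,"ry": 0,"rz": 0,"hand": 0},
])

```text
t: 14.25
tool_pos: [431.3, -271.6, 103.5]
tool_rot: [0.707, 0.708, -0.0, -0.004]
contact_force: [0.7, 1.2, -0.3]
opening: 1.0
grip_force: 0.0
```

```bash
python3 -c "
from h import *
go(431,-273.8,16)
"
```

```text
d [-0.26  0.02  8.75] r [-0.35 -0.27  0.08] pos [ 431.3 -271.6  103.5] F [ 0.7  1.2 -0.3] t 14.25 open 1.0 grip 0.0
```

Request:
servo_tool([
  {"dx": -0.2,"dy": 0,"dz": 1.5,"rx": -0.3,"ry": -0.2,"rz": 0,"hand": 0},
  {"dx": 0,"dy": 0,"dz": 2.2,"rx": 0,"ry": 0,"rz": 0,"hand": 0},
  {"dx": 0,"dy": 0,"dz": 2.2,"rx": 0,"ry": 0,"rz": 0,"hand": 0},
  {"dx": 0,"dy": 0,"dz": 1.8,"rx": 0,"ry": 0,"rz": 0,"hand": 0},
  {"dx": 0,"dy": 0,"dz": 1,"rx": 0,"ry": 0,"rz": 0,"hand": 0},
])

```text
t: 14.67
tool_pos: [432.0, -273.4, 17.4]
tool_rot: [0.706, 0.708, 0.0, 0.0]
contact_force: [-0.1, 0.2, -1.1]
opening: 0.999
grip_force: 0.0
```

Request:
servo_tool([
  {"dx": 0,"dy": 0,"dz": 0,"rx": 0,"ry": 0,"rz": 0,"hand": 0.3},
  {"dx": 0,"dy": 0,"dz": 0,"rx": 0,"ry": 0,"rz": 0,"hand": 0.5},
  {"dx": 0,"dy": 0,"dz": 0,"rx": 0,"ry": 0,"rz": 0,"hand": 0.6},
  {"dx": 0,"dy": 0,"dz": 0,"rx": 0,"ry": 0,"rz": 0,"hand": 0.6},
  {"dx": 0,"dy": 0,"dz": 0,"rx": 0,"ry": 0,"rz": 0,"hand": 0.6},
])

```text
t: 15.08
tool_pos: [433.7, -276.9, 21.4]
tool_rot: [0.707, 0.708, 0.0, 0.004]
contact_force: [0.1, -0.3, -0.6]
opening: 0.403
grip_force: 0.0
```

```bash
python3 -c "
from h import *
go(431,-273.8,16)
p=viewer.read_camera('wrist')
cv2.imwrite('pics/w6.png',p['pixels'][150:,60:580,::-1])
print(fit([p],'ulekan_small',431,-274))
for z in (30,40,50,60): print(z,(proj(p,np.array([[414,-262.,z],[448,-262,z]]))-[60,150]).round().tolist())
"
```

```text
d [ 0.31 -0.28  0.54] r [0.31 0.29 0.08] pos [ 433.7 -276.9   21.4] F [ 0.1 -0.3 -0.6] t 15.08 open 0.403 grip 0.0
(array([ 431.3, -273.2]), np.float64(0.046), 1)
30 [[214.0, 121.0], [296.0, 121.0]]
40 [[212.0, 130.0], [299.0, 130.0]]
50 [[209.0, 141.0], [301.0, 141.0]]
60 [[205.0, 153.0], [304.0, 153.0]]
```

View pics/w6.png

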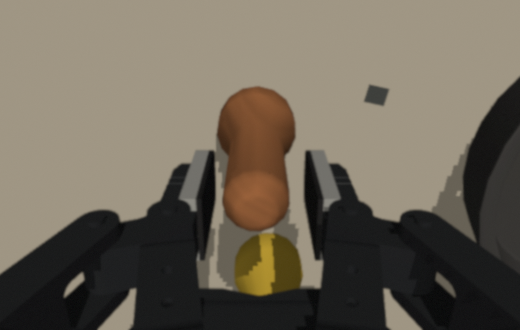

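The fingers straddle the brown ulekan: handle top at (255,200), tips at (205,152) and (315,152). The yellow one behind at (268,268) is clear. I go about 9 mm lower, centre and close.

Request:
servo_tool([
  {"dx": 0.3,"dy": -0.2,"dz": 0.5,"rx": 0.3,"ry": 0.3,"rz": 0,"hand": 0.6},
  {"dx": 0,"dy": 0,"dz": 0.5,"rx": 0,"ry": 0,"rz": 0,"hand": 0.6},
  {"dx": 0,"dy": 0,"dz": 0,"rx": 0,"ry": 0,"rz": 0,"hand": 0.6},
  {"dx": 0,"dy": 0,"dz": 0,"rx": 0,"ry": 0,"rz": 0,"hand": 0.65},
  {"dx": 0,"dy": 0,"dz": 0,"rx": 0,"ry": 0,"rz": 0,"hand": 0.7},
])

```text
t: 15.6
tool_pos: [430.7, -273.1, 9.6]
tool_rot: [0.707, 0.708, -0.0, -0.002]
contact_force: [0.1, 0.0, 0.1]
opening: 0.303
grip_force: 0.0
```

Request:
servo_tool([
  {"dx": 0,"dy": 0,"dz": 0,"rx": 0,"ry": 0,"rz": 0,"hand": 0.73},
  {"dx": 0,"dy": 0,"dz": 0,"rx": 0,"ry": 0,"rz": 0,"hand": 0.76},
  {"dx": 0,"dy": 0,"dz": 0,"rx": 0,"ry": 0,"rz": 0,"hand": 0.8},
  {"dx": 0,"dy": 0,"dz": 0,"rx": 0,"ry": 0,"rz": 0,"hand": 0.85},
  {"dx": 0,"dy": 0,"dz": 0,"rx": 0,"ry": 0,"rz": 0,"hand": 0.9},
])

```text
t: 16.02
tool_pos: [431.1, -273.4, 10.3]
tool_rot: [0.707, 0.708, -0.0, -0.001]
contact_force: [-0.3, 0.1, 2.6]
opening: 0.24
grip_force: 58.9
```

```bash
python3 -c "
from h import *
go(431,-273.8,12)
p=viewer.read_camera('wrist')
print(fit([p],'ulekan_small',431,-274))
"
```

```text
d [-0.04 -0.01 -0.17] r [-0.08 -0.08  0.07] pos [ 431.1 -273.4   10.3] F [-0.3  0.1  2.6] t 16.02 open 0.24 grip 58.9
(array([ 430.1, -273.3]), np.float64(0.066), 1)
```

Request:
servo_tool([
  {"dx": 0,"dy": 0,"dz": -0.5,"rx": 0,"ry": 0,"rz": 0,"hand": 0.9},
  {"dx": 0,"dy": 0,"dz": -1.3,"rx": 0,"ry": 0,"rz": 0,"hand": 0.9},
  {"dx": 0,"dy": 0,"dz": -2,"rx": 0,"ry": 0,"rz": 0,"hand": 0.9},
  {"dx": 0,"dy": 0,"dz": -2,"rx": 0,"ry": 0,"rz": 0,"hand": 0.9},
  {"dx": 0.5,"dy": 0.6,"dz": -1.2,"rx": 0,"ry": 0,"rz": 0,"hand": 0.9},
])

```text
t: 16.53
tool_pos: [437.2, -269.2, 81.9]
tool_rot: [0.707, 0.707, -0.0, -0.0]
contact_force: [1.0, -0.6, -0.2]
opening: 0.241
grip_force: 59.0
```

Request:
servo_tool([
  {"dx": 1.5,"dy": 1.8,"dz": 0,"rx": 0,"ry": 0,"rz": 0,"hand": 0.9},
  {"dx": 2.3,"dy": 2.8,"dz": 0,"rx": 0,"ry": 0,"rz": 0,"hand": 0.9},
  {"dx": 2.3,"dy": 2.8,"dz": 0,"rx": 0,"ry": 0,"rz": 0,"hand": 0.9},
  {"dx": 2.3,"dy": 2.8,"dz": 0,"rx": 0,"ry": 0,"rz": 0,"hand": 0.9},
  {"dx": 2.3,"dy": 2.8,"dz": 0,"rx": 0,"ry": 0,"rz": 0,"hand": 0.9},
])

```text
t: 16.95
tool_pos: [568.0, -159.4, 79.7]
tool_rot: [0.707, 0.708, 0.0, -0.001]
contact_force: [-0.0, -1.0, -0.6]
opening: 0.24
grip_force: 59.0
```

Request:
servo_tool([
  {"dx": 2.3,"dy": 2.8,"dz": 0,"rx": 0,"ry": 0,"rz": 0,"hand": 0.9},
  {"dx": 2,"dy": 2.4,"dz": 0,"rx": 0,"ry": 0,"rz": 0,"hand": 0.9},
  {"dx": 1.3,"dy": 1.6,"dz": 0,"rx": 0,"ry": 0,"rz": 0,"hand": 0.9},
  {"dx": 0.5,"dy": 0.6,"dz": 0,"rx": 0,"ry": 0,"rz": 0,"hand": 0.9},
  {"dx": 0,"dy": 0,"dz": 0,"rx": 0,"ry": 0,"rz": 0,"hand": 0.9},
])

```text
t: 17.37
tool_pos: [641.6, -98.5, 79.4]
tool_rot: [0.706, 0.708, -0.0, -0.001]
contact_force: [-0.2, 0.3, 0.0]
opening: 0.239
grip_force: 59.1
```

```bash
python3 -c "
from h import *
go(644,-98.7,24.3)
p=viewer.read_camera('wrist');o=get_obs()['tool_pos']
go(644,-98.7,24.3)
print(fit([p],'ulekan_small',o[0]-.5,o[1],o[2]-10.3),fit([p],'cobek_small',644,-98.7))
"
```

```text
d [-0.04  0.26  5.51] r [-0.13 -0.12  0.21] pos [641.6 -98.5  79.4] F [-0.2  0.3  0. ] t 17.37 open 0.239 grip 59.1
d [0.07 0.36 5.5 ] r [-0.17 -0.1   0.14] pos [640.6 -99.5  79.3] F [-0.4 -0.6 -0.6] t 17.42 open 0.244 grip 59.1
(array([640.6, -98.6]), np.float64(0.065), 1) (array([643.1, -98.1]), np.float64(0.414), 1)
```

Request:
servo_tool([
  {"dx": 0,"dy": 0.3,"dz": 1,"rx": 0,"ry": 0,"rz": 0,"hand": 0.9},
  {"dx": 0,"dy": 0,"dz": 1.5,"rx": 0,"ry": 0,"rz": 0,"hand": 0.9},
  {"dx": 0,"dy": 0,"dz": 1.3,"rx": 0,"ry": 0,"rz": 0,"hand": 0.9},
  {"dx": 0,"dy": 0,"dz": 0.6,"rx": 0,"ry": 0,"rz": 0,"hand": 0.9},
  {"dx": 0,"dy": 0,"dz": 0,"rx": 0,"ry": 0,"rz": 0,"hand": 0.9},
])

```text
t: 17.93
tool_pos: [640.9, -99.7, 31.9]
tool_rot: [0.707, 0.707, -0.002, -0.004]
contact_force: [0.2, 0.5, -0.7]
opening: 0.24
grip_force: 59.1
```

Request:
servo_tool([
  {"dx": 0,"dy": 0,"dz": 0.2,"rx": 0,"ry": 0,"rz": 0,"hand": 0.9},
  {"dx": 0,"dy": 0,"dz": 0.1,"rx": 0,"ry": 0,"rz": 0,"hand": 0.9},
  {"dx": 0,"dy": 0,"dz": 0.1,"rx": 0,"ry": 0,"rz": 0,"hand": 0.9},
  {"dx": 0,"dy": 0,"dz": 0,"rx": 0,"ry": 0,"rz": 0,"hand": 0.9},
  {"dx": 0,"dy": 0,"dz": 0,"rx": 0,"ry": 0,"rz": 0,"hand": 0.9},
])

```text
t: 18.35
tool_pos: [644.1, -100.1, 32.4]
tool_rot: [0.707, 0.708, 0.0, -0.001]
contact_force: [-0.1, 0.4, -0.6]
opening: 0.239
grip_force: 59.1
```

```bash
python3 -c "
from h import *
go(644,-98.7,24.3)
"
```

```text
d [ 0.13 -0.01  0.81] r [-0.05 -0.08  0.08] pos [ 644.1 -100.1   32.4] F [-0.1  0.4 -0.6] t 18.35 open 0.239 grip 59.1
```

Request:
servo_tool([
  {"dx": 0.1,"dy": 0,"dz": 0.3,"rx": 0,"ry": 0,"rz": 0,"hand": 0.9},
  {"dx": 0,"dy": 0,"dz": 0.2,"rx": 0,"ry": 0,"rz": 0,"hand": 0.9},
  {"dx": 0,"dy": 0,"dz": 0.1,"rx": 0,"ry": 0,"rz": 0,"hand": 0.9},
  {"dx": 0,"dy": 0,"dz": 0,"rx": 0,"ry": 0,"rz": 0,"hand": 0.9},
  {"dx": 0,"dy": 0,"dz": 0,"rx": 0,"ry": 0,"rz": 0,"hand": 0.9},
])

```text
t: 18.77
tool_pos: [643.5, -98.9, 25.7]
tool_rot: [0.707, 0.708, -0.0, -0.001]
contact_force: [-0.2, 0.6, -0.9]
opening: 0.239
grip_force: 59.1
```

Request:
servo_tool([
  {"dx": 0,"dy": 0,"dz": 0.1,"rx": 0,"ry": 0,"rz": 0,"hand": 0.9},
  {"dx": 0,"dy": 0,"dz": 0,"rx": 0,"ry": 0,"rz": 0,"hand": 0.9},
  {"dx": 0,"dy": 0,"dz": 0,"rx": 0,"ry": 0,"rz": 0,"hand": 0.9},
  {"dx": 0,"dy": 0,"dz": 0,"rx": 0,"ry": 0,"rz": 0,"hand": 0.9},
  {"dx": 0,"dy": 0,"dz": 0,"rx": 0,"ry": 0,"rz": 0,"hand": 0.9},
])

```text
t: 19.18
tool_pos: [643.7, -99.0, 24.9]
tool_rot: [0.707, 0.708, 0.0, -0.001]
contact_force: [0.5, 0.4, -1.2]
opening: 0.238
grip_force: 59.1
```

Request:
servo_tool([
  {"dx": 0,"dy": 0,"dz": 0.1,"rx": 0,"ry": 0,"rz": 0,"hand": 0.9},
  {"dx": 0,"dy": 0,"dz": 0,"rx": 0,"ry": 0,"rz": 0,"hand": 0.9},
  {"dx": 0,"dy": 0,"dz": 0,"rx": 0,"ry": 0,"rz": 0,"hand": 0.9},
  {"dx": 0,"dy": 0,"dz": 0,"rx": 0,"ry": 0,"rz": 0,"hand": 0.9},
  {"dx": 0,"dy": 0,"dz": 0,"rx": 0,"ry": 0,"rz": 0,"hand": 0.9},
])

```text
t: 19.6
tool_pos: [643.9, -99.0, 24.3]
tool_rot: [0.707, 0.708, 0.0, -0.001]
contact_force: [-1.0, 1.2, 2.4]
opening: 0.242
grip_force: 59.3
```

Contact at the expected height. Release and rise.

Request:
servo_tool([
  {"dx": 0,"dy": 0,"dz": 0,"rx": 0,"ry": 0,"rz": 0,"hand": 0.72},
  {"dx": 0,"dy": 0,"dz": 0,"rx": 0,"ry": 0,"rz": 0,"hand": 0.6},
  {"dx": 0,"dy": 0,"dz": 0,"rx": 0,"ry": 0,"rz": 0,"hand": 0.4},
  {"dx": 0,"dy": 0,"dz": 0,"rx": 0,"ry": 0,"rz": 0,"hand": 0.1},
  {"dx": 0,"dy": 0,"dz": 0,"rx": 0,"ry": 0,"rz": 0,"hand": 0},
])

```text
t: 20.02
tool_pos: [643.5, -99.0, 23.6]
tool_rot: [0.707, 0.708, -0.0, -0.001]
contact_force: [0.2, 0.3, -0.8]
opening: 0.811
grip_force: 0.0
```

Request:
servo_tool([
  {"dx": 0,"dy": 0,"dz": -1,"rx": 0,"ry": 0,"rz": 0,"hand": 0},
  {"dx": 0,"dy": 0,"dz": -2.5,"rx": 0,"ry": 0,"rz": 0,"hand": 0},
  {"dx": 0,"dy": 0,"dz": -3.3,"rx": 0,"ry": 0,"rz": 0,"hand": 0},
  {"dx": 0,"dy": 0,"dz": -3.3,"rx": 0,"ry": 0,"rz": 0,"hand": 0},
  {"dx": 0,"dy": 0,"dz": -2,"rx": 0,"ry": 0,"rz": 0,"hand": 0},
])

```text
t: 20.43
tool_pos: [645.6, -99.7, 150.1]
tool_rot: [0.707, 0.708, 0.001, 0.001]
contact_force: [0.0, -0.5, 0.4]
opening: 1.004
grip_force: 0.0
```

```bash
python3 -c "
from h import *
p=[viewer.read_camera(c) for c in ('wrist','side')]
for n,a in (('ulekan_small',(643.5,-98.7,14)),('cobek_small',(643.5,-98.7,0)),('ulekan_medium',(474.5,-11))): print(n,[fit([q],n,*a) for q in p])
go(474.6,-11,150)
"
```

```text
ulekan_small [(array([642.9, -98.1]), np.float64(0.043), 1), (array([645.1, -97. ]), np.float64(0.073), 1)]
cobek_small [None, (array([646.3, -96. ]), np.float64(0.575), 1)]
ulekan_medium [(array([470.6, -10.5]), np.float64(0.025), 1), None]
d [  8.81 -16.8   -0.62] r [-0.3  -0.15  0.07] pos [642.6 -98.9 142.7] F [-0.7  0.7 -0.3] t 20.83 open 0.994 grip 0.0
```

Request:
servo_tool([
  {"dx": 1.3,"dy": -2.5,"dz": 0,"rx": 0,"ry": 0,"rz": 0,"hand": 0},
  {"dx": 1.9,"dy": -3.6,"dz": 0,"rx": 0,"ry": 0,"rz": 0,"hand": 0},
  {"dx": 1.9,"dy": -3.6,"dz": 0,"rx": 0,"ry": 0,"rz": 0,"hand": 0},
  {"dx": 1.8,"dy": -3.5,"dz": 0,"rx": 0,"ry": 0,"rz": 0,"hand": 0},
  {"dx": 1.3,"dy": -2.5,"dz": 0,"rx": 0,"ry": 0,"rz": 0,"hand": 0},
])

```text
t: 21.25
tool_pos: [483.3, -16.1, 143.1]
tool_rot: [0.707, 0.708, -0.001, -0.003]
contact_force: [0.7, -0.3, 0.7]
opening: 1.002
grip_force: 0.0
```

Request:
servo_tool([
  {"dx": 0.6,"dy": -1.1,"dz": 0,"rx": 0,"ry": 0,"rz": 0,"hand": 0},
  {"dx": 0,"dy": 0,"dz": 0,"rx": 0,"ry": 0,"rz": 0,"hand": 0},
  {"dx": 0,"dy": 0,"dz": 0,"rx": 0,"ry": 0,"rz": 0,"hand": 0},
  {"dx": 0,"dy": 0,"dz": 0,"rx": 0,"ry": 0,"rz": 0,"hand": 0},
  {"dx": 0,"dy": 0,"dz": 0,"rx": 0,"ry": 0,"rz": 0,"hand": 0},
])

```text
t: 21.67
tool_pos: [476.5, -11.9, 145.2]
tool_rot: [0.707, 0.707, -0.0, -0.001]
contact_force: [0.3, -0.4, -0.2]
opening: 0.997
grip_force: 0.0
```

```bash
python3 -c "
from h import *
go(473.5,-11,30)
p=viewer.read_camera('wrist')
print(fit([p],'ulekan_medium',473.5,-11))
go(473.5,-11,30)
"
```

```text
d [ 0.07 -0.27 11.52] r [-0.12 -0.1   0.04] pos [476.5 -11.9 145.2] F [ 0.3 -0.4 -0.2] t 21.67 open 0.997 grip 0.0
(array([473.8, -11.8]), np.float64(0.049), 1)
d [ 0.07 -0.26 11.52] r [-0.13 -0.1   0.04] pos [476.4 -11.9 145.2] F [-0.4 -0.2 -0.4] t 21.77 open 1.0 grip 0.0
```

Request:
servo_tool([
  {"dx": 0,"dy": -0.3,"dz": 1.5,"rx": 0,"ry": 0,"rz": 0,"hand": 0},
  {"dx": 0,"dy": 0,"dz": 2.7,"rx": 0,"ry": 0,"rz": 0,"hand": 0},
  {"dx": 0,"dy": 0,"dz": 2.7,"rx": 0,"ry": 0,"rz": 0,"hand": 0},
  {"dx": 0,"dy": 0,"dz": 2.2,"rx": 0,"ry": 0,"rz": 0,"hand": 0},
  {"dx": 0,"dy": 0,"dz": 1.2,"rx": 0,"ry": 0,"rz": 0,"hand": 0.1},
])

```text
t: 22.18
tool_pos: [470.9, -11.2, 39.2]
tool_rot: [0.707, 0.707, -0.001, -0.003]
contact_force: [-0.6, 0.1, -0.3]
opening: 0.903
grip_force: 0.0
```

Request:
servo_tool([
  {"dx": 0,"dy": 0,"dz": 0,"rx": 0,"ry": 0,"rz": 0,"hand": 0.3},
  {"dx": 0,"dy": 0,"dz": 0,"rx": 0,"ry": 0,"rz": 0,"hand": 0.4},
  {"dx": 0,"dy": 0,"dz": 0,"rx": 0,"ry": 0,"rz": 0,"hand": 0.5},
  {"dx": 0,"dy": 0,"dz": 0,"rx": 0,"ry": 0,"rz": 0,"hand": 0.55},
  {"dx": 0,"dy": 0,"dz": 0,"rx": 0,"ry": 0,"rz": 0,"hand": 0.55},
])

```text
t: 22.6
tool_pos: [473.9, -11.5, 44.0]
tool_rot: [0.707, 0.708, 0.001, 0.0]
contact_force: [-0.0, 0.2, -0.2]
opening: 0.452
grip_force: 0.0
```

```bash
python3 -c "
from h import *
go(473.9,-11.7,40)
p=viewer.read_camera('wrist')
print(fit([p],'ulekan_medium',473.5,-11))
"
```

```text
d [-0.02 -0.01  0.4 ] r [ 0.07 -0.07  0.07] pos [473.9 -11.5  44. ] F [-0.   0.2 -0.2] t 22.6 open 0.452 grip 0.0
(array([474.1, -11.6]), np.float64(0.045), 1)
```

Centred on the handle. Now I close.

Request:
servo_tool([
  {"dx": 0,"dy": 0,"dz": 0.2,"rx": 0,"ry": 0,"rz": 0,"hand": 0.6},
  {"dx": 0,"dy": 0,"dz": 0.2,"rx": 0,"ry": 0,"rz": 0,"hand": 0.64},
  {"dx": 0,"dy": 0,"dz": 0,"rx": 0,"ry": 0,"rz": 0,"hand": 0.68},
  {"dx": 0,"dy": 0,"dz": 0,"rx": 0,"ry": 0,"rz": 0,"hand": 0.72},
  {"dx": 0,"dy": 0,"dz": 0,"rx": 0,"ry": 0,"rz": 0,"hand": 0.8},
])

```text
t: 23.12
tool_pos: [472.3, -11.2, 38.0]
tool_rot: [0.707, 0.708, -0.0, -0.002]
contact_force: [-0.2, -0.3, -1.1]
opening: 0.292
grip_force: 58.7
```

Request:
servo_tool([
  {"dx": 0,"dy": 0,"dz": 0,"rx": 0,"ry": 0,"rz": 0,"hand": 0.9},
  {"dx": 0,"dy": 0,"dz": 0,"rx": 0,"ry": 0,"rz": 0,"hand": 0.9},
  {"dx": 0,"dy": 0,"dz": 0,"rx": 0,"ry": 0,"rz": 0,"hand": 0.9},
  {"dx": 0,"dy": 0,"dz": 0,"rx": 0,"ry": 0,"rz": 0,"hand": 0.9},
  {"dx": 0,"dy": 0,"dz": 0,"rx": 0,"ry": 0,"rz": 0,"hand": 0.9},
])

```text
t: 23.53
tool_pos: [472.5, -11.2, 38.3]
tool_rot: [0.707, 0.708, -0.0, -0.001]
contact_force: [1.0, 0.0, -1.0]
opening: 0.286
grip_force: 58.7
```

```bash
python3 -c "
from h import *
go(473.9,-11.7,40)
p=[viewer.read_camera(c) for c in ('wrist','side')]
print(fit(p[:1],'ulekan_medium',473.5,-11),[fit(p[1:],'cobek_medium',621,96)])
p=viewer.read_camera('top');print(fit([p],'cobek_medium',621,96))
"
```

```text
d [-0.05  0.14 -0.17] r [-0.1  -0.1   0.07] pos [472.5 -11.2  38.3] F [ 1.  0. -1.] t 23.53 open 0.286 grip 58.7
(array([471.6, -12.2]), np.float64(0.039), 1) [(array([622.4,  96.6]), np.float64(0.043), 1)]
(array([619.4,  96.5]), np.float64(0.041), 1)
```

Request:
servo_tool([
  {"dx": 0,"dy": 0,"dz": -0.5,"rx": 0,"ry": 0,"rz": 0,"hand": 0.9},
  {"dx": 0,"dy": 0,"dz": -1.3,"rx": 0,"ry": 0,"rz": 0,"hand": 0.9},
  {"dx": 0,"dy": 0,"dz": -2,"rx": 0,"ry": 0,"rz": 0,"hand": 0.9},
  {"dx": 0,"dy": 0,"dz": -1.7,"rx": 0,"ry": 0,"rz": 0,"hand": 0.9},
  {"dx": 0.4,"dy": 0.5,"dz": -0.7,"rx": 0,"ry": 0,"rz": 0,"hand": 0.9},
])

```text
t: 24.25
tool_pos: [479.1, -7.8, 103.3]
tool_rot: [0.707, 0.707, 0.001, 0.001]
contact_force: [0.8, 0.2, -1.5]
opening: 0.291
grip_force: 58.9
```

Request:
servo_tool([
  {"dx": 1.3,"dy": 1.8,"dz": 0,"rx": 0,"ry": 0,"rz": 0,"hand": 0.9},
  {"dx": 2,"dy": 2.7,"dz": 0,"rx": 0,"ry": 0,"rz": 0,"hand": 0.9},
  {"dx": 2,"dy": 2.8,"dz": 0,"rx": 0,"ry": 0,"rz": 0,"hand": 0.9},
  {"dx": 2,"dy": 2.8,"dz": 0,"rx": 0,"ry": 0,"rz": 0,"hand": 0.9},
  {"dx": 1.5,"dy": 2,"dz": 0,"rx": 0,"ry": 0,"rz": 0,"hand": 0.9},
])

```text
t: 24.67
tool_pos: [600.6, 82.7, 99.9]
tool_rot: [0.706, 0.708, 0.0, -0.001]
contact_force: [-0.1, -0.0, -0.8]
opening: 0.292
grip_force: 59.0
```

Request:
servo_tool([
  {"dx": 1,"dy": 1.4,"dz": 0,"rx": 0,"ry": 0,"rz": 0,"hand": 0.9},
  {"dx": 0.6,"dy": 0.9,"dz": 0,"rx": 0,"ry": 0,"rz": 0,"hand": 0.9},
  {"dx": 0,"dy": 0,"dz": 0,"rx": 0,"ry": 0,"rz": 0,"hand": 0.9},
  {"dx": 0,"dy": 0,"dz": 0,"rx": 0,"ry": 0,"rz": 0,"hand": 0.9},
  {"dx": 0,"dy": 0,"dz": 0,"rx": 0,"ry": 0,"rz": 0,"hand": 0.9},
])

```text
t: 25.08
tool_pos: [620.7, 96.3, 99.8]
tool_rot: [0.707, 0.707, -0.001, -0.002]
contact_force: [-0.2, 0.6, -1.4]
opening: 0.29
grip_force: 59.0
```

```bash
python3 -c "
from h import *
go(621.4,97.2,52.3)
p=viewer.read_camera('wrist');o=get_obs()['tool_pos']
print(fit([p],'ulekan_medium',o[0]-.5,o[1]-.8,o[2]-38.3),fit([p],'cobek_medium',621,96.5))
"
```

```text
d [0.08 0.09 4.75] r [-0.17 -0.08  0.05] pos [620.7  96.3  99.8] F [-0.2  0.6 -1.4] t 25.08 open 0.29 grip 59.0
(array([619.8,  95.4]), np.float64(0.041), 1) (array([621.,  97.]), np.float64(0.471), 1)
```

Request:
servo_tool([
  {"dx": 0.1,"dy": 0.1,"dz": 1,"rx": 0,"ry": 0,"rz": 0,"hand": 0.9},
  {"dx": 0,"dy": 0,"dz": 1.3,"rx": 0,"ry": 0,"rz": 0,"hand": 0.9},
  {"dx": 0,"dy": 0,"dz": 1,"rx": 0,"ry": 0,"rz": 0,"hand": 0.9},
  {"dx": 0,"dy": 0,"dz": 0.6,"rx": 0,"ry": 0,"rz": 0,"hand": 0.9},
  {"dx": 0,"dy": 0,"dz": 0.2,"rx": 0,"ry": 0,"rz": 0,"hand": 0.9},
])

```text
t: 25.65
tool_pos: [620.6, 97.8, 56.3]
tool_rot: [0.707, 0.708, -0.002, -0.003]
contact_force: [0.4, -0.6, -0.7]
opening: 0.29
grip_force: 59.1
```

Request:
servo_tool([
  {"dx": 0,"dy": 0,"dz": 0.1,"rx": 0,"ry": 0,"rz": 0,"hand": 0.9},
  {"dx": 0,"dy": 0,"dz": 0,"rx": 0,"ry": 0,"rz": 0,"hand": 0.9},
  {"dx": 0,"dy": 0,"dz": 0,"rx": 0,"ry": 0,"rz": 0,"hand": 0.9},
  {"dx": 0,"dy": 0,"dz": 0,"rx": 0,"ry": 0,"rz": 0,"hand": 0.9},
  {"dx": 0,"dy": 0,"dz": 0,"rx": 0,"ry": 0,"rz": 0,"hand": 0.9},
])

```text
t: 26.07
tool_pos: [623.0, 98.0, 58.9]
tool_rot: [0.707, 0.708, 0.0, -0.001]
contact_force: [-0.2, -0.3, -0.8]
opening: 0.288
grip_force: 59.1
```

```bash
python3 -c "
from h import *
go(621.4,97.2,52.3)
"
```

```text
d [-0.08 -0.16  0.66] r [-0.03 -0.1   0.07] pos [623.   98.   58.9] F [-0.2 -0.3 -0.8] t 26.07 open 0.288 grip 59.1
```

Request:
servo_tool([
  {"dx": -0.1,"dy": -0.1,"dz": 0.2,"rx": 0,"ry": 0,"rz": 0,"hand": 0.9},
  {"dx": 0,"dy": 0,"dz": 0.2,"rx": 0,"ry": 0,"rz": 0,"hand": 0.9},
  {"dx": 0,"dy": 0,"dz": 0.1,"rx": 0,"ry": 0,"rz": 0,"hand": 0.9},
  {"dx": 0,"dy": 0,"dz": 0,"rx": 0,"ry": 0,"rz": 0,"hand": 0.9},
  {"dx": 0,"dy": 0,"dz": 0,"rx": 0,"ry": 0,"rz": 0,"hand": 0.9},
])

```text
t: 26.48
tool_pos: [621.3, 96.9, 53.0]
tool_rot: [0.707, 0.708, -0.0, -0.001]
contact_force: [1.2, 0.8, -1.5]
opening: 0.287
grip_force: 59.1
```

Request:
servo_tool([
  {"dx": 0,"dy": 0,"dz": 0.1,"rx": 0,"ry": 0,"rz": 0,"hand": 0.9},
  {"dx": 0,"dy": 0,"dz": 0,"rx": 0,"ry": 0,"rz": 0,"hand": 0.9},
  {"dx": 0,"dy": 0,"dz": 0,"rx": 0,"ry": 0,"rz": 0,"hand": 0.9},
  {"dx": 0,"dy": 0,"dz": 0,"rx": 0,"ry": 0,"rz": 0,"hand": 0.9},
  {"dx": 0,"dy": 0,"dz": 0,"rx": 0,"ry": 0,"rz": 0,"hand": 0.9},
])

```text
t: 26.9
tool_pos: [621.5, 96.9, 52.3]
tool_rot: [0.707, 0.708, 0.0, -0.001]
contact_force: [0.7, -0.3, -1.7]
opening: 0.291
grip_force: 59.1
```

Request:
servo_tool([
  {"dx": 0,"dy": 0,"dz": 0.1,"rx": 0,"ry": 0,"rz": 0,"hand": 0.9},
  {"dx": 0,"dy": 0,"dz": 0,"rx": 0,"ry": 0,"rz": 0,"hand": 0.9},
  {"dx": 0,"dy": 0,"dz": 0,"rx": 0,"ry": 0,"rz": 0,"hand": 0.9},
  {"dx": 0,"dy": 0,"dz": 0,"rx": 0,"ry": 0,"rz": 0,"hand": 0.9},
  {"dx": 0,"dy": 0,"dz": 0,"rx": 0,"ry": 0,"rz": 0,"hand": 0.9},
])

```text
t: 27.32
tool_pos: [621.8, 97.0, 52.0]
tool_rot: [0.707, 0.708, 0.0, -0.001]
contact_force: [-1.0, -0.7, 5.0]
opening: 0.289
grip_force: 59.4
```

Contact (+5 N). Release and rise.

Request:
servo_tool([
  {"dx": 0,"dy": 0,"dz": 0,"rx": 0,"ry": 0,"rz": 0,"hand": 0.68},
  {"dx": 0,"dy": 0,"dz": 0,"rx": 0,"ry": 0,"rz": 0,"hand": 0.55},
  {"dx": 0,"dy": 0,"dz": 0,"rx": 0,"ry": 0,"rz": 0,"hand": 0.3},
  {"dx": 0,"dy": 0,"dz": 0,"rx": 0,"ry": 0,"rz": 0,"hand": 0},
  {"dx": 0,"dy": 0,"dz": 0,"rx": 0,"ry": 0,"rz": 0,"hand": 0},
])

```text
t: 27.73
tool_pos: [621.2, 96.9, 50.8]
tool_rot: [0.707, 0.708, -0.0, -0.001]
contact_force: [-0.6, -0.6, -0.4]
opening: 0.854
grip_force: 0.0
```

Request:
servo_tool([
  {"dx": 0,"dy": 0,"dz": -1,"rx": 0,"ry": 0,"rz": 0,"hand": 0},
  {"dx": 0,"dy": 0,"dz": -2.5,"rx": 0,"ry": 0,"rz": 0,"hand": 0},
  {"dx": 0,"dy": 0,"dz": -3.3,"rx": 0,"ry": 0,"rz": 0,"hand": 0},
  {"dx": 0,"dy": 0,"dz": -3.3,"rx": 0,"ry": 0,"rz": 0,"hand": 0},
  {"dx": 0,"dy": 0,"dz": -2,"rx": 0,"ry": 0,"rz": 0,"hand": 0},
])

```text
t: 28.15
tool_pos: [623.3, 96.8, 177.4]
tool_rot: [0.707, 0.708, 0.002, 0.001]
contact_force: [0.6, -0.4, 0.7]
opening: 0.997
grip_force: 0.0
```

```bash
python3 -c "
from h import *
p=[viewer.read_camera(c) for c in ('wrist','side')]
for n,a in (('ulekan_medium',(621,96.5,14)),('cobek_medium',(621,96.5,0)),('ulekan_large',(464.5,148))): print(n,[fit([q],n,*a) for q in p])
go(464.5,148,160)
"
```

```text
ulekan_medium [(array([621.5,  96.7]), np.float64(0.06), 1), (array([623. ,  99.3]), np.float64(0.116), 1)]
cobek_medium [(array([620.7,  96.8]), np.float64(0.3), 1), (array([623.4, 100.2]), np.float64(0.551), 1)]
ulekan_large [(array([462.4, 148.2]), np.float64(0.04), 1), (array([467.7, 155.7]), np.float64(0.1), 1)]
d [  5.15 -15.59   1.1 ] r [-0.31 -0.09  0.07] pos [620.5  96.7 170.1] F [-0.8  0.9 -0.5] t 28.55 open 1.001 grip 0.0
```

Request:
servo_tool([
  {"dx": 0.7,"dy": -2.2,"dz": 0,"rx": 0,"ry": 0,"rz": 0,"hand": 0},
  {"dx": 1.2,"dy": -3.6,"dz": 0,"rx": 0,"ry": 0,"rz": 0,"hand": 0},
  {"dx": 1.2,"dy": -3.6,"dz": 0,"rx": 0,"ry": 0,"rz": 0,"hand": 0},
  {"dx": 1.1,"dy": -3.3,"dz": 0,"rx": 0,"ry": 0,"rz": 0,"hand": 0},
  {"dx": 0.7,"dy": -2,"dz": 0,"rx": 0,"ry": 0,"rz": 0,"hand": 0},
])

```text
t: 28.97
tool_pos: [471.1, 146.1, 170.6]
tool_rot: [0.706, 0.708, -0.001, -0.003]
contact_force: [0.8, 0.3, 0.3]
opening: 0.998
grip_force: 0.0
```

Request:
servo_tool([
  {"dx": 0.3,"dy": -0.9,"dz": 0,"rx": 0,"ry": 0,"rz": 0,"hand": 0},
  {"dx": 0,"dy": 0,"dz": 0,"rx": 0,"ry": 0,"rz": 0,"hand": 0},
  {"dx": 0,"dy": 0,"dz": 0,"rx": 0,"ry": 0,"rz": 0,"hand": 0},
  {"dx": 0,"dy": 0,"dz": 0,"rx": 0,"ry": 0,"rz": 0,"hand": 0},
  {"dx": 0,"dy": 0,"dz": 0,"rx": 0,"ry": 0,"rz": 0,"hand": 0},
])

```text
t: 29.38
tool_pos: [466.6, 148.1, 172.6]
tool_rot: [0.707, 0.707, -0.0, -0.001]
contact_force: [-0.9, -0.1, -0.8]
opening: 0.999
grip_force: 0.0
```

```bash
python3 -c "
from h import *
p=viewer.read_camera('wrist')
print(fit([p],'ulekan_large',464.5,148))
go(464,148,74)
"
```

```text
(array([465.3, 148.1]), np.float64(0.038), 1)
d [-0.03 -0.22  9.85] r [-0.12 -0.09  0.02] pos [466.4 148.1 172.5] F [-0.1  0.3  0.1] t 29.48 open 1.004 grip 0.0
```

Request:
servo_tool([
  {"dx": 0,"dy": -0.1,"dz": 1.5,"rx": 0,"ry": 0,"rz": 0,"hand": 0},
  {"dx": 0,"dy": 0,"dz": 2.6,"rx": 0,"ry": 0,"rz": 0,"hand": 0},
  {"dx": 0,"dy": 0,"dz": 2.6,"rx": 0,"ry": 0,"rz": 0,"hand": 0},
  {"dx": 0,"dy": 0,"dz": 2,"rx": 0,"ry": 0,"rz": 0,"hand": 0},
  {"dx": 0,"dy": 0,"dz": 1,"rx": 0,"ry": 0,"rz": 0,"hand": 0.1},
])

```text
t: 29.9
tool_pos: [462.9, 148.1, 72.4]
tool_rot: [0.707, 0.707, -0.002, -0.003]
contact_force: [-0.2, 1.0, -0.4]
opening: 0.905
grip_force: 0.0
```

Request:
servo_tool([
  {"dx": 0,"dy": 0,"dz": 0.2,"rx": 0,"ry": 0,"rz": 0,"hand": 0.3},
  {"dx": 0,"dy": 0,"dz": 0,"rx": 0,"ry": 0,"rz": 0,"hand": 0.4},
  {"dx": 0,"dy": 0,"dz": 0,"rx": 0,"ry": 0,"rz": 0,"hand": 0.45},
  {"dx": 0,"dy": 0,"dz": 0,"rx": 0,"ry": 0,"rz": 0,"hand": 0.5},
  {"dx": 0,"dy": 0,"dz": 0,"rx": 0,"ry": 0,"rz": 0,"hand": 0.5},
])

```text
t: 30.32
tool_pos: [465.7, 148.9, 75.3]
tool_rot: [0.707, 0.708, 0.001, -0.0]
contact_force: [-0.0, -1.1, -0.5]
opening: 0.501
grip_force: 0.0
```

```bash
python3 -c "
from h import *
p=viewer.read_camera('wrist')
print(fit([p],'ulekan_large',464.5,148))
go(465,148,72)
"
```

```text
(array([465.5, 147.7]), np.float64(0.036), 1)
d [-0.08 -0.02  0.27] r [ 0.01 -0.12  0.07] pos [465.2 148.8  74.7] F [-0.7  0.4 -0.7] t 30.42 open 0.5 grip 0.0
```

Request:
servo_tool([
  {"dx": -0.1,"dy": 0,"dz": 0.2,"rx": 0,"ry": 0,"rz": 0,"hand": 0.55},
  {"dx": 0,"dy": 0,"dz": 0,"rx": 0,"ry": 0,"rz": 0,"hand": 0.59},
  {"dx": 0,"dy": 0,"dz": 0,"rx": 0,"ry": 0,"rz": 0,"hand": 0.63},
  {"dx": 0,"dy": 0,"dz": 0,"rx": 0,"ry": 0,"rz": 0,"hand": 0.67},
  {"dx": 0,"dy": 0,"dz": 0,"rx": 0,"ry": 0,"rz": 0,"hand": 0.75},
])

```text
t: 30.83
tool_pos: [464.6, 147.7, 71.7]
tool_rot: [0.707, 0.708, 0.0, -0.001]
contact_force: [1.3, -0.5, 0.4]
opening: 0.33
grip_force: 59.0
```

Request:
servo_tool([
  {"dx": 0,"dy": 0,"dz": 0,"rx": 0,"ry": 0,"rz": 0,"hand": 0.9},
  {"dx": 0,"dy": 0,"dz": 0,"rx": 0,"ry": 0,"rz": 0,"hand": 0.9},
  {"dx": 0,"dy": 0,"dz": 0,"rx": 0,"ry": 0,"rz": 0,"hand": 0.9},
  {"dx": 0,"dy": 0,"dz": 0,"rx": 0,"ry": 0,"rz": 0,"hand": 0.9},
  {"dx": 0,"dy": 0,"dz": 0,"rx": 0,"ry": 0,"rz": 0,"hand": 0.9},
])

```text
t: 31.25
tool_pos: [464.6, 147.7, 71.7]
tool_rot: [0.707, 0.708, 0.0, -0.001]
contact_force: [1.3, -0.1, 0.5]
opening: 0.337
grip_force: 59.1
```

```bash
python3 -c "
from h import *
p=viewer.read_camera('wrist')
print(fit([p],'ulekan_large',464.5,148))
go(605.5,-298.5,180)
p=[viewer.read_camera(c) for c in ('top','side')]
print([fit([q],'cobek_large',605,-298) for q in p])
"
```

```text
(array([463.7, 147.6]), np.float64(0.039), 1)
d [-44.62  14.02 -10.93] r [-0.08 -0.1   0.07] pos [464.6 147.7  71.7] F [ 1.8  0.1 -0. ] t 31.35 open 0.335 grip 59.1
[(array([ 604.1, -299.3]), np.float64(0.038), 1), (array([ 605. , -299.9]), np.float64(0.028), 1)]
```

Request:
servo_tool([
  {"dx": 0,"dy": 0,"dz": -0.6,"rx": 0,"ry": 0,"rz": 0,"hand": 0.9},
  {"dx": 0,"dy": 0,"dz": -1.8,"rx": 0,"ry": 0,"rz": 0,"hand": 0.9},
  {"dx": 0,"dy": 0,"dz": -2.8,"rx": 0,"ry": 0,"rz": 0,"hand": 0.9},
  {"dx": 0,"dy": 0,"dz": -2.5,"rx": 0,"ry": 0,"rz": 0,"hand": 0.9},
  {"dx": -0.9,"dy": 0.3,"dz": -1.3,"rx": 0,"ry": 0,"rz": 0,"hand": 0.9},
])

```text
t: 31.97
tool_pos: [468.2, 139.4, 164.6]
tool_rot: [0.706, 0.708, 0.001, -0.001]
contact_force: [0.5, 0.5, -0.8]
opening: 0.333
grip_force: 59.4
```

Request:
servo_tool([
  {"dx": -2,"dy": 0.6,"dz": 0,"rx": 0,"ry": 0,"rz": 0,"hand": 0.9},
  {"dx": -3,"dy": 1,"dz": 0,"rx": 0,"ry": 0,"rz": 0,"hand": 0.9},
  {"dx": -3.5,"dy": 1.1,"dz": 0,"rx": 0,"ry": 0,"rz": 0,"hand": 0.9},
  {"dx": -3.5,"dy": 1.1,"dz": 0,"rx": 0,"ry": 0,"rz": 0,"hand": 0.9},
  {"dx": -3.5,"dy": 1.1,"dz": 0,"rx": 0,"ry": 0,"rz": 0,"hand": 0.9},
])

```text
t: 32.38
tool_pos: [516.3, -18.4, 160.5]
tool_rot: [0.707, 0.708, -0.0, -0.002]
contact_force: [0.5, 0.5, -2.2]
opening: 0.335
grip_force: 59.3
```

Request:
servo_tool([
  {"dx": -3.5,"dy": 1.1,"dz": 0,"rx": 0,"ry": 0,"rz": 0,"hand": 0.9},
  {"dx": -3.5,"dy": 1.1,"dz": 0,"rx": 0,"ry": 0,"rz": 0,"hand": 0.9},
  {"dx": -3.5,"dy": 1.1,"dz": 0,"rx": 0,"ry": 0,"rz": 0,"hand": 0.9},
  {"dx": -3.5,"dy": 1.1,"dz": 0,"rx": 0,"ry": 0,"rz": 0,"hand": 0.9},
  {"dx": -3.5,"dy": 1.1,"dz": 0,"rx": 0,"ry": 0,"rz": 0,"hand": 0.9},
])

```text
t: 32.8
tool_pos: [571.3, -193.6, 159.7]
tool_rot: [0.707, 0.707, -0.0, -0.002]
contact_force: [1.7, -0.1, -0.8]
opening: 0.334
grip_force: 59.3
```

```bash
python3 -c "
from h import *
go(605.2,-299.3,85.7)
"
```

```text
d [-10.59   3.41   7.36] r [-0.21 -0.15  0.04] pos [ 571.3 -193.6  159.7] F [ 1.7 -0.1 -0.8] t 32.8 open 0.334 grip 59.3
```

Request:
servo_tool([
  {"dx": -3.3,"dy": 1.1,"dz": 0,"rx": 0,"ry": 0,"rz": 0,"hand": 0.9},
  {"dx": -3,"dy": 1,"dz": 0,"rx": 0,"ry": 0,"rz": 0,"hand": 0.9},
  {"dx": -2,"dy": 0.7,"dz": 0.5,"rx": 0,"ry": 0,"rz": 0,"hand": 0.9},
  {"dx": -1.3,"dy": 0.4,"dz": 0.5,"rx": 0,"ry": 0,"rz": 0,"hand": 0.9},
  {"dx": -0.5,"dy": 0.1,"dz": 0.5,"rx": 0,"ry": 0,"rz": 0,"hand": 0.9},
])

```text
t: 33.22
tool_pos: [604.5, -294.3, 144.1]
tool_rot: [0.707, 0.707, -0.0, -0.002]
contact_force: [-0.2, 0.1, -1.1]
opening: 0.333
grip_force: 59.4
```

Request:
servo_tool([
  {"dx": 0,"dy": 0,"dz": 0.5,"rx": 0,"ry": 0,"rz": 0,"hand": 0.9},
  {"dx": 0,"dy": 0,"dz": 0,"rx": 0,"ry": 0,"rz": 0,"hand": 0.9},
  {"dx": 0,"dy": 0,"dz": 0,"rx": 0,"ry": 0,"rz": 0,"hand": 0.9},
  {"dx": 0,"dy": 0,"dz": 0,"rx": 0,"ry": 0,"rz": 0,"hand": 0.9},
  {"dx": 0,"dy": 0,"dz": 0,"rx": 0,"ry": 0,"rz": 0,"hand": 0.9},
])

```text
t: 33.63
tool_pos: [605.3, -291.3, 141.2]
tool_rot: [0.706, 0.708, 0.0, -0.001]
contact_force: [-0.0, -0.2, -2.3]
opening: 0.336
grip_force: 59.4
```

```bash
python3 -c "
from h import *
go(605.2,-299.3,85.7)
p=viewer.read_camera('wrist');o=get_obs()['tool_pos']
print(fit([p],'ulekan_large',o[0]-.5,o[1],o[2]-71.7),fit([p],'cobek_large',605,-299))
"
```

```text
d [-0.81 -0.01  5.55] r [-0.06 -0.08  0.15] pos [ 605.3 -291.3  141.2] F [-0.  -0.2 -2.3] t 33.63 open 0.336 grip 59.4
(array([ 604.3, -291.5]), np.float64(0.039), 1) (array([ 604.6, -298.6]), np.float64(0.56), 1)
```

Request:
servo_tool([
  {"dx": -0.8,"dy": 0,"dz": 0.7,"rx": 0,"ry": 0,"rz": 0,"hand": 0.9},
  {"dx": 0,"dy": 0,"dz": 1.4,"rx": 0,"ry": 0,"rz": 0,"hand": 0.9},
  {"dx": 0,"dy": 0,"dz": 1.4,"rx": 0,"ry": 0,"rz": 0,"hand": 0.9},
  {"dx": 0,"dy": 0,"dz": 0.8,"rx": 0,"ry": 0,"rz": 0,"hand": 0.9},
  {"dx": 0,"dy": 0,"dz": 0.4,"rx": 0,"ry": 0,"rz": 0,"hand": 0.9},
])

```text
t: 34.2
tool_pos: [603.2, -299.1, 89.6]
tool_rot: [0.707, 0.707, -0.001, -0.004]
contact_force: [-0.6, 0.3, -1.6]
opening: 0.337
grip_force: 59.4
```

Request:
servo_tool([
  {"dx": 0,"dy": 0,"dz": 0.1,"rx": 0,"ry": 0,"rz": 0,"hand": 0.9},
  {"dx": 0,"dy": 0,"dz": 0,"rx": 0,"ry": 0,"rz": 0,"hand": 0.9},
  {"dx": 0,"dy": 0,"dz": 0,"rx": 0,"ry": 0,"rz": 0,"hand": 0.9},
  {"dx": 0,"dy": 0,"dz": 0,"rx": 0,"ry": 0,"rz": 0,"hand": 0.9},
  {"dx": 0,"dy": 0,"dz": 0,"rx": 0,"ry": 0,"rz": 0,"hand": 0.9},
])

```text
t: 34.62
tool_pos: [605.6, -300.4, 93.6]
tool_rot: [0.707, 0.708, 0.0, -0.0]
contact_force: [0.6, -0.7, -2.1]
opening: 0.338
grip_force: 59.4
```

```bash
python3 -c "
from h import *
go(605.2,-299.1,85.7)
"
```

```text
d [ 0.13 -0.04  0.79] r [-0.02 -0.05  0.08] pos [ 605.6 -300.4   93.6] F [ 0.6 -0.7 -2.1] t 34.62 open 0.338 grip 59.4
```

Request:
servo_tool([
  {"dx": 0.1,"dy": 0,"dz": 0.3,"rx": 0,"ry": 0,"rz": 0,"hand": 0.9},
  {"dx": 0,"dy": 0,"dz": 0.2,"rx": 0,"ry": 0,"rz": 0,"hand": 0.9},
  {"dx": 0,"dy": 0,"dz": 0.1,"rx": 0,"ry": 0,"rz": 0,"hand": 0.9},
  {"dx": 0,"dy": 0,"dz": 0,"rx": 0,"ry": 0,"rz": 0,"hand": 0.9},
  {"dx": 0,"dy": 0,"dz": 0,"rx": 0,"ry": 0,"rz": 0,"hand": 0.9},
])

```text
t: 35.03
tool_pos: [604.9, -299.1, 86.3]
tool_rot: [0.707, 0.708, -0.0, -0.001]
contact_force: [0.4, -0.0, -1.3]
opening: 0.334
grip_force: 59.4
```

Request:
servo_tool([
  {"dx": 0,"dy": 0,"dz": 0.1,"rx": 0,"ry": 0,"rz": 0,"hand": 0.9},
  {"dx": 0,"dy": 0,"dz": 0,"rx": 0,"ry": 0,"rz": 0,"hand": 0.9},
  {"dx": 0,"dy": 0,"dz": 0,"rx": 0,"ry": 0,"rz": 0,"hand": 0.9},
  {"dx": 0,"dy": 0,"dz": 0,"rx": 0,"ry": 0,"rz": 0,"hand": 0.9},
  {"dx": 0,"dy": 0,"dz": 0,"rx": 0,"ry": 0,"rz": 0,"hand": 0.9},
])

```text
t: 35.45
tool_pos: [605.1, -299.2, 85.7]
tool_rot: [0.707, 0.708, 0.0, -0.001]
contact_force: [0.1, 0.7, -1.5]
opening: 0.333
grip_force: 59.5
```

Request:
servo_tool([
  {"dx": 0,"dy": 0,"dz": 0.1,"rx": 0,"ry": 0,"rz": 0,"hand": 0.9},
  {"dx": 0,"dy": 0,"dz": 0,"rx": 0,"ry": 0,"rz": 0,"hand": 0.9},
  {"dx": 0,"dy": 0,"dz": 0,"rx": 0,"ry": 0,"rz": 0,"hand": 0.9},
  {"dx": 0,"dy": 0,"dz": 0,"rx": 0,"ry": 0,"rz": 0,"hand": 0.9},
  {"dx": 0,"dy": 0,"dz": 0,"rx": 0,"ry": 0,"rz": 0,"hand": 0.9},
])

```text
t: 35.87
tool_pos: [605.4, -299.4, 85.7]
tool_rot: [0.707, 0.708, 0.0, -0.001]
contact_force: [-0.9, 1.0, 5.6]
opening: 0.334
grip_force: 59.9
```

Request:
servo_tool([
  {"dx": 0,"dy": 0,"dz": 0,"rx": 0,"ry": 0,"rz": 0,"hand": 0.64},
  {"dx": 0,"dy": 0,"dz": 0,"rx": 0,"ry": 0,"rz": 0,"hand": 0.5},
  {"dx": 0,"dy": 0,"dz": 0,"rx": 0,"ry": 0,"rz": 0,"hand": 0.3},
  {"dx": 0,"dy": 0,"dz": 0,"rx": 0,"ry": 0,"rz": 0,"hand": 0},
  {"dx": 0,"dy": 0,"dz": 0,"rx": 0,"ry": 0,"rz": 0,"hand": 0},
])

```text
t: 36.28
tool_pos: [604.8, -299.0, 84.0]
tool_rot: [0.707, 0.708, -0.0, -0.002]
contact_force: [-1.1, 0.4, 0.1]
opening: 0.9
grip_force: 0.0
```

Request:
servo_tool([
  {"dx": 0,"dy": 0,"dz": -1,"rx": 0,"ry": 0,"rz": 0,"hand": 0},
  {"dx": 0,"dy": 0,"dz": -2.5,"rx": 0,"ry": 0,"rz": 0,"hand": 0},
  {"dx": 0,"dy": 0,"dz": -3.3,"rx": 0,"ry": 0,"rz": 0,"hand": 0},
  {"dx": 0,"dy": 0,"dz": -3,"rx": 0,"ry": 0,"rz": 0,"hand": 0},
  {"dx": 0,"dy": 0,"dz": -1.5,"rx": 0,"ry": 0,"rz": 0,"hand": 0},
])

```text
t: 36.7
tool_pos: [607.0, -300.4, 203.6]
tool_rot: [0.707, 0.708, 0.001, 0.002]
contact_force: [-0.1, -0.9, 1.2]
opening: 1.001
grip_force: 0.0
```

Request:
servo_tool([
  {"dx": 0,"dy": -3,"dz": 0,"rx": 0,"ry": 0,"rz": 0,"hand": 0},
  {"dx": 0,"dy": -3.5,"dz": 0,"rx": 0,"ry": 0,"rz": 0,"hand": 0},
  {"dx": 0,"dy": -3.5,"dz": 0,"rx": 0,"ry": 0,"rz": 0,"hand": 0},
  {"dx": 0,"dy": -1,"dz": 0,"rx": 0,"ry": 0,"rz": 0,"hand": 0},
  {"dx": 0,"dy": 0,"dz": 0,"rx": 0,"ry": 0,"rz": 0,"hand": 0},
])

```text
t: 37.12
tool_pos: [493.3, -299.4, 197.6]
tool_rot: [0.707, 0.707, -0.0, -0.001]
contact_force: [1.1, -0.3, 0.9]
opening: 1.002
grip_force: 0.0
```

```bash
python3 -c "
from h import *
p=[viewer.read_camera(c) for c in ('top','side')]
for n,a in (('ulekan_small',(643.5,-98.7,14)),('ulekan_medium',(621,96.5,14)),('ulekan_large',(604.7,-299.3,14)),('clay_bowl',(582.5,306.5,6)),('cork_mat',(582.5,306.5)),): print(n,[fit([q],n,*a) for q in p])
for n in ('salt_pot','teaspoon'): print(n,[(np.round(m['centre']),m['conf']) for q in p for m in models.mark_of(q,n)[:1]])
cv2.imwrite('pics/tfin.png',p[0]['pixels'][:,:,::-1])
"
```

```text
ulekan_small [(array([643.2, -99.2]), np.float64(0.066), 1), (array([645.8, -95.6]), np.float64(0.102), 1)]
ulekan_medium [(array([620.1,  96.5]), np.float64(0.057), 1), (array([624.5, 100.4]), np.float64(0.345), 1)]
ulekan_large [None, (array([ 607.6, -298.4]), np.float64(0.063), 1)]
clay_bowl [None, None]
cork_mat [(array([579.8, 305.4]), np.float64(0.635), 1), None]
salt_pot [(array([428., 272.,  -2.]), 0.75), (array([432., 270.,  -0.]), 0.58)]
teaspoon [(array([ 458., -156.,   -1.]), 0.8), (array([ 459., -155.,   -1.]), 0.51)]
```

View pics/tfin.png

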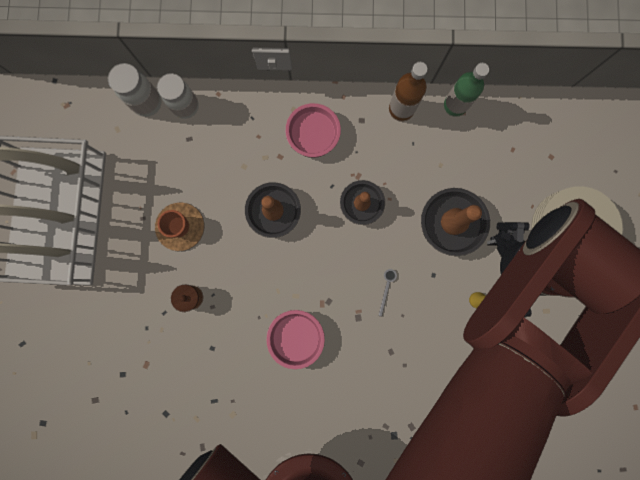

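The final top view shows the ulekans upright in their own dark cobeks at (362,202), (272,207) and (458,220). The bowl is on the mat at (173,224), shifted left by parallax. The salt pot and teaspoon have not moved.

```bash
python3 -c "
from cell import workorder
print(workorder.job_done())"
```

```text
the job is handed in; nothing more can be done
None
```

The job is done and handed in at about 37 s of the 128 s allowed: the clay bowl stands in the middle of the cork mat, each ulekan stands upright in the cobek of its own size, and the salt pot and teaspoon were not moved.

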